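Time and lock a printer's Z-drive pulley

ROBOT

A 6-joint arm with a two-finger parallel gripper is mounted at the origin on the work surface. World frame = base frame: x ahead of the robot, y to its left, z up, the work surface at z = 0. Lengths are in mm, angles in rad, forces in N, time in s.
With the tool pointing down it reaches from about 350 to 775 mm from the base axis. Payload 7.3 kg.
Tool frame: the origin (TCP) lies midway between the tips of the shut fingers; the grasp point (between the pads) lies 19 mm behind it (bot.grip_depth is the distance from the TCP to the grasp point, in mm); z points along the fingers, x is the direction in which the jaws open and shut, and the axes are right-handed (so a half turn about z gives the same grasp; the last joint's range is limited). The gripper opens to 92 mm and grips with 3 to 60 N. Pads are 19 mm wide; open, the fingers measure 130 mm over their backs; the gripper's body (75 mm by 190 mm) begins 47 mm behind the grasp point.
Start: joints at [1.119, 0.342, 1.524, -0, 1.275, -0.146], TCP at [158.041, 500.671, 187.841] pointing down, gripper open.
Joint ranges: [-2.53, 2.53], [-0.77, 2.02], [0.04, 2.7], [-1, 4.14], [0.28, 2.66], [-3.11, 3.11]. Speed limits (rad/s): [2.57, 2.57, 3.14, 3.14, 3.14, 3.14].

INTERFACE

Orientations are given as [roll, pitch, yaw] about the fixed x, y, z axes, in that order (R = Rz(yaw) Ry(pitch) Rx(roll)).
In Python, from plant import bot gives the robot as it stands. The module is installed in compiled form; this text tells all that it offers.
- The arm moves only by the shell command python3 -m inch 'ROWS'. ROWS is JSON, a list that holds one entry, the list of rows, each a list of 7 numbers: the shift along the tool's x, y, z each as a share of 0.2 m, from -1 to 1, then the turn, a rotation vector about the tool's x, y, z each as a share of 45 degrees, from -1 to 1, then the closure, from -1 (fully open) to 1 (shut), so that 0 is half open. A call has exactly 10 rows; each row is the pose to reach, as a shift and turn from the pose commanded when the call began, along the tool's axes at that moment; what a row does not reach only later rows make up. A row lasts 1/8 s, in which the tool goes at most 62.5 mm and 10.7 degrees, less where a joint would pass 70% of its speed; a pose out of reach is approached as far as the arm can. A call with a number of a shift or a turn outside -1 to 1 is refused whole. A call with a gripper value outside its range is refused whole. The fingers move at their own pace and stop on an object; the grip force is fixed at half the most. Time passes only in rows, so rows that repeat a pose let the fingers close, or fill a call up. It gives the time, the measured TCP pose, the force and the opening at its end, in the units of the state.
- bot.get_obs(): the state, without advancing time (a new reading comes with each control period).
- bot.capture(name): name is "side" or "top" or "wrist"; returns the picture (384x512x3 uint8, red, green, blue); there is no depth.
- bot.camera_params(name): a dict with "fx", "fy", "cx", "cy" (pixels), "R" (3x3) and "t" (3): a world point X has camera coordinates R X + t; the wrist camera has in their place "T_tool_cam" (4x4, takes a point from camera to tool coordinates, whose origin is the TCP and whose axes are the tool frame's). Camera axes: x right, y down, z forward; pixel columns grow to the right and rows downward; lengths in mm; the calibration is good to about 2 mm. A picture is of the moment at which its call begins: read the wrist's pose just before it. camera_params takes no time and is no camera call.
- bot.close_job(): hands the job in, once; it reports no verdict.
The state is a dict: "time": time; "joint_positions": joint angles; "dq": joint speeds; "tau": joint torques, N m; "tool_pos": TCP position; "tcp_rot": TCP orientation; "contact_force": force on the tool from outside, world axes, zero at the start; "moment": the same for the moment, N m; "grip_width": finger opening in mm.
Only numpy, scipy, OpenCV 4.12 (cv2) and the standard library are available. Lean on these libraries where they do the work, as an engineer would, in place of code of your own. Each camera call takes 0.05 s, during which the arm holds its last target.

TASK

Turn the black pulley by its rim until the white engraved line on it faces the red pointer. Then take the orange-headed locking pin from its blue holder, put it through the hole in the pulley's green pad and, pressing gently, feel for the hole of the housing below (the line is only a rough guide, so swing the pulley a little with the pin) until the pin goes fully home; let go. Leave the other things on the sheet alone.

Things in the scene. Friction and masses are not known exactly. Their poses are not given: they have to be found in the camera images.
- zdrive: Fixed grey housing plate of the Z-drive, 190 x 150 mm, top at z = 30 mm. Origin on the pulley's vertical axis at table height; x axis points horizontally from the axis to the red pointer, z up.
- hub (a point): Top of the pulley's shaft, on its axis, z = 70 mm. Black pulley: rim outer radius 62, inner 52 mm (10 mm wall to pinch), from z = 34 to 70 mm, open inside down to its web at z = 42 mm but for the hub (radius 12, to z = 54) and shaft (radius 5, to z = 70 mm). The axis is rigid; friction about 0.10 Nm (2 N at the rim), no spring: it stays where it is left.
- pointer (a point): Tip of the fixed red pointer, 66 mm from the axis along the housing's x, z = 62 mm; its block stands 86 to 100 mm from the axis, 24 mm wide, up to 64 mm high. The housing's hidden hole lies 40 mm from the axis, 3 to 5.2 mm (0.075 to 0.13 rad) to one side of the ray to the pointer; which side and how far is found by feel.
- mark (a point): White line, 3 mm wide, across the top of the pulley's rim (and down its outside); the point is in the middle of the rim's wall, 57 mm from the axis, z = 70 mm. It starts 0.5 to 1.3 rad anticlockwise (seen from above) of the pointer and faces it when it lies on the ray from the axis to the pointer.
- pin_knob (a point): Centre of the orange knob (20 mm diameter, 30 high) on top of the upright pin, 40 to 85 g; z up along the pin. Below it a steel neck, 16 mm diameter, 40 long, its flat underside (shoulder) 55 mm below this point; then a shank, 8 mm diameter, 34 long. Fully home the shoulder sits on the green pad, this point 97 mm above the table.
- pin_tip (a point): The pin's lower tip, 89 mm below the knob's centre: a flat 7.2 mm wide, bevelled over 2 mm to the 8 mm shank. Resting on the housing's steel it is 30 mm above the table, fully home 8 mm. More than 40 N between pin and drive harms the drive.
- holder: Blue block 60 x 60 x 40 mm, fixed; origin at the centre of its underside. The pin stands in its central 10 mm hole (37 mm deep), shoulder on the block's top; draw it straight up by 40 mm or more.
- print: Bystander: loose black printed bracket, 70 x 50 x 51 mm, origin at the centre of its underside.
- jar: Bystander: loose clear jar, 52 mm diameter, 65 mm high, origin at the centre of its underside.
- scraper: Bystander: loose scraper lying flat, 190 mm long, origin at the middle of its underside.
- pad_hole (a point): Centre of the mouth (z = 42 mm) of the 9 mm vertical hole (its mouth bevelled to 15 mm) through the green pad (8 mm thick) in the pulley's web, on the mark's radius, 40 mm from the axis; it turns with the pulley. 4 mm below the pad lies the steel top of the housing (z = 30 mm) with a 9 mm hole right through it, hidden by the web. A pin resting on the steel can swing the pulley along.
Mind the look-alikes: they are no part of the job. What is shaped like the part that bears pin_knob but pink or yellow is not meant.

How it is judged:
By the outcome, as a careful person would: the job done as asked, in the order asked, and still so for the second after the job is handed in, with the robot touching nothing.
It also fails if it takes over 72 s, if anything falls off the work surface, if the arm or the gripper's body presses on something with over 40 N, if the wrist force passes 120 N, or if a joint passes its speed limit or range.

## Working session

There is one attempt and no reset: what is moved stays moved. The work goes in short steps, Python scripts to look and compute and a shell command to move; the robot and the scene stay as the last step left them, time stands still between calls to the robot, and variables do not carry over. Pictures are saved under pics/ and viewed, and the job is handed in when it is done.

```bash
mkdir -p pics; ls
python3 - <<'E'
from plant import bot
import cv2
print(bot.get_obs())
for n in ("side","top","wrist"):
    im=bot.capture(n); cv2.imwrite(f"pics/{n}0.png",im[:,:,::-1])
    print(n,bot.camera_params(n))
E
```

```text
pics
{'time': 0.0, 'joint_positions': array([ 1.11898457e+00,  3.42732287e-01,  1.52500336e+00,  8.10616715e-06,
        1.27536010e+00, -1.46010763e-01]), 'dq': array([ 1.62432725e-03, -1.99792330e-04, -1.27121072e-03, -4.38100489e-04,
       -3.13237653e-03, -5.18169758e-05]), 'tau': array([-5.51544508e-04, -4.31241131e+01, -2.44224590e+01,  7.17566279e-02,
        5.58353914e-02, -1.20331633e-04]), 'tool_pos': array([157.83945672, 500.24307948, 187.14479045]), 'tcp_rot': array([-3.14136630e+00,  1.48597108e-03,  1.26499314e+00]), 'contact_force': array([-0.37149408,  0.38929146,  0.08795541]), 'moment': array([-0.00041801,  0.00605574,  0.00880727]), 'grip_width': 91.83305139499429}
side {'fx': 396.38640499469216, 'fy': 396.38640499469216, 'cx': 256.15472138319956, 'cy': 197.10230608903436, 'R': array([[ 0.98369767, -0.17957847,  0.00951143],
       [-0.12544138, -0.72312062, -0.67923562],
       [ 0.128854  ,  0.66696937, -0.73385864]]), 't': array([-620.4133055 ,  109.59030635,  849.43286634])}
top {'fx': 468.9012263671781, 'fy': 468.9012263671781, 'cx': 247.3850414606937, 'cy': 202.42214916358836, 'R': array([[ 0.01081654, -0.99989242,  0.00990716],
       [-0.99063487, -0.01206395, -0.13600376],
       [ 0.13610865, -0.00834329, -0.99065878]]), 't': array([ -45.09031512,  627.61650982, 1000.51691157])}
wrist {'fx': 316.22530142438666, 'fy': 316.22530142438666, 'cx': 254.48467788032494, 'cy': 186.82720512499696, 'T_tool_cam': array([[ 9.99999045e-01, -3.99994556e-04,  1.32286647e-03,
         5.39628220e-02],
       [ 4.37557425e-05,  9.65883404e-01,  2.58977313e-01,
        -6.87453736e+01],
       [-1.38132428e-03, -2.58977008e-01,  9.65882499e-01,
        -1.97144080e+02],
       [ 0.00000000e+00,  0.00000000e+00,  0.00000000e+00,
         1.00000000e+00]])}
```

View pics/side0.png

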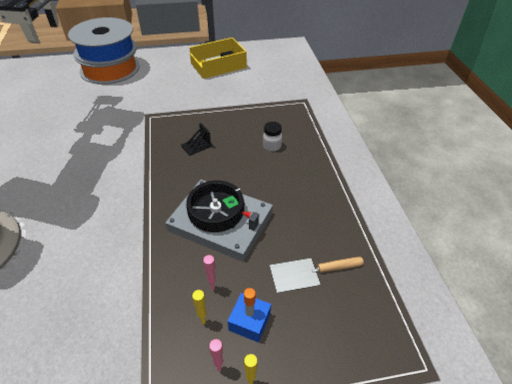

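View pics/top0.png

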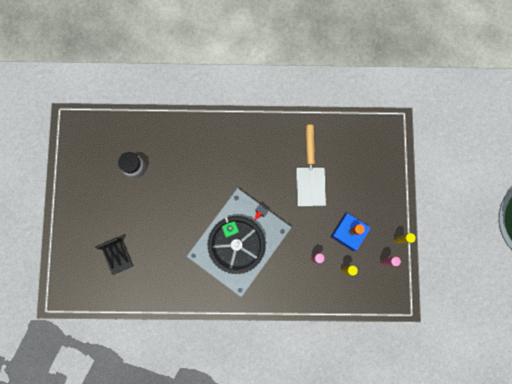

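View pics/wrist0.png

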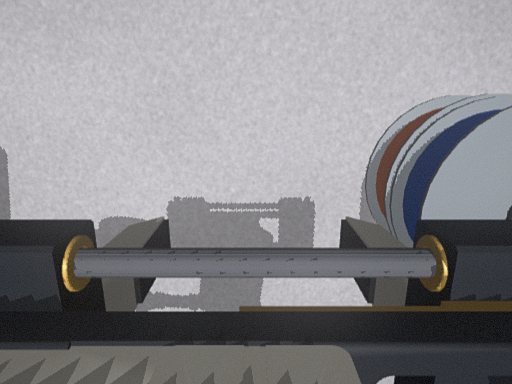

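Run:
```python
import cv2
a=cv2.imread("pics/top0.png"); b=cv2.imread("pics/side0.png")
c=cv2.resize(a[180:305,180:300],None,fx=5,fy=5,interpolation=cv2.INTER_CUBIC); cv2.imwrite("pics/c1.png",c[:600])
c=cv2.resize(b[170:265,160:280],None,fx=6,fy=6,interpolation=cv2.INTER_CUBIC); cv2.imwrite("pics/c2.png",c)
c=cv2.resize(a[190:290,300:425],None,fx=6,fy=6,interpolation=cv2.INTER_CUBIC); cv2.imwrite("pics/c3.png",c)
c=cv2.resize(b[240:384,180:290],None,fx=4,fy=4,interpolation=cv2.INTER_CUBIC); cv2.imwrite("pics/c4.png",c)
```

```text
(no output)
```

View pics/c1.png

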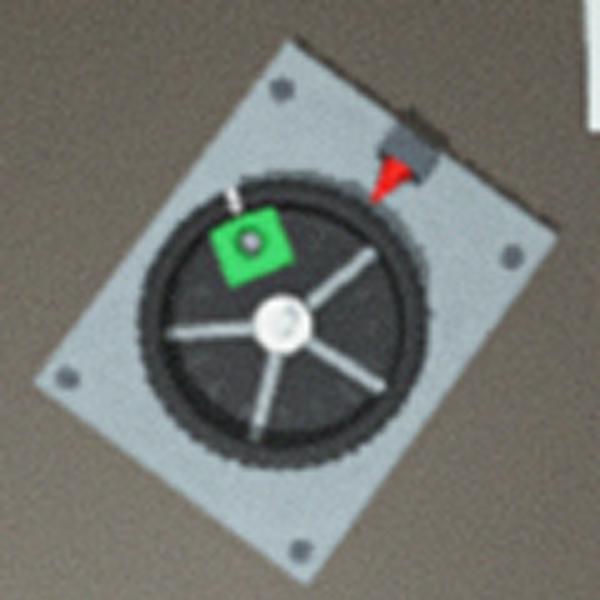

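View pics/c2.png

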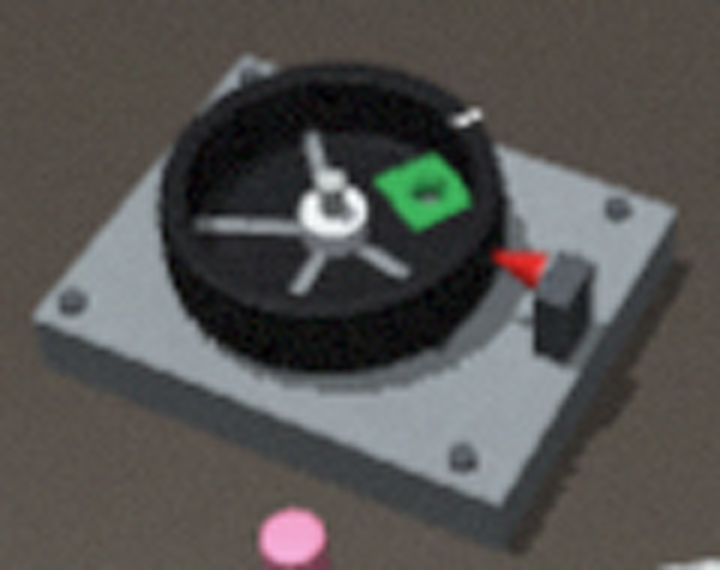

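View pics/c3.png

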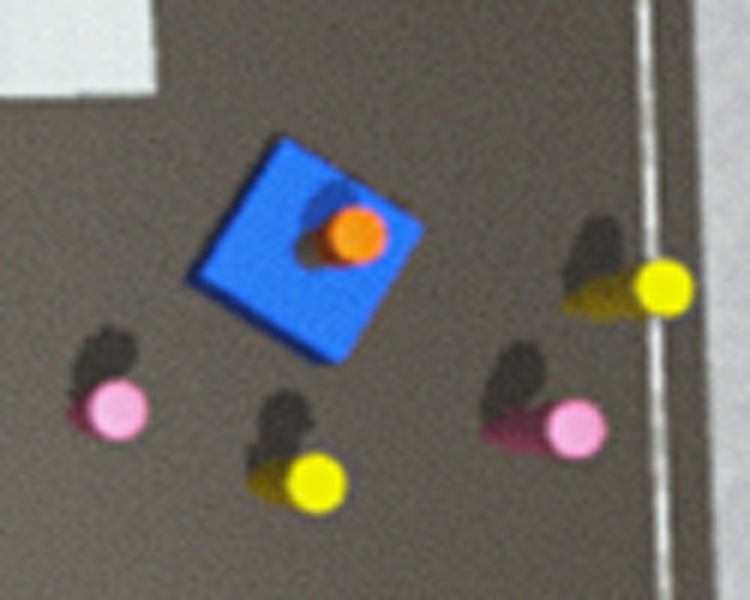

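View pics/c4.png

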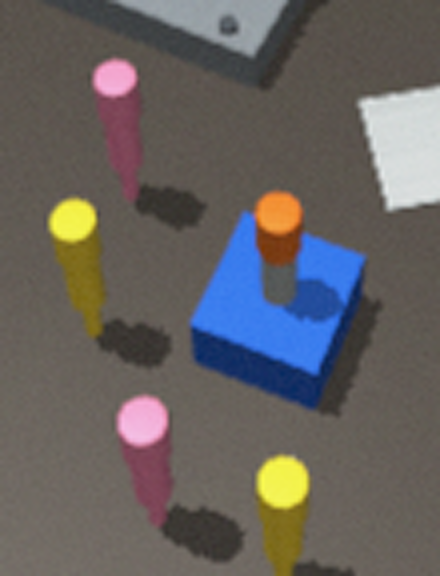

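```bash
cat > h.py <<'E'
import numpy as np, cv2
from plant import bot
from scipy.spatial.transform import Rotation as Rot
def ray(name,px,obs=None):
    p=bot.camera_params(name)
    d=np.array([(px[0]-p['cx'])/p['fx'],(px[1]-p['cy'])/p['fy'],1.])
    if name=='wrist':
        o=obs or bot.get_obs(); R=Rot.from_euler('xyz',o['tcp_rot']).as_matrix()
        T=p['T_tool_cam']; return R@T[:3,3]+o['tool_pos'], R@T[:3,:3]@d
    R=p['R']; return -R.T@p['t'], R.T@d
def tri(rays):
    A=np.zeros((3,3));b=np.zeros(3)
    for c,d in rays:
        d=d/np.linalg.norm(d);P=np.eye(3)-np.outer(d,d);A+=P;b+=P@c
    x=np.linalg.solve(A,b)
    res=[np.linalg.norm((np.eye(3)-np.outer(d,d)/(d@d))@(x-c)) for c,d in rays]
    return x,np.round(res,1)
def atz(r,z):
    c,d=r; return c+d*(z-c[2])/d[2]
def cr(c,s,off): return [(c[i]+.5)/s-.5+off[i] for i in (0,1)]
E
python3 - <<'E'
from h import *
T=lambda c:cr(c,5,(180,180)); S=lambda c:cr(c,6,(160,170))
for n,t,s,z in [("hub",T((287,318)),S((331,178)),70),("mark",T((233,198)),S((467,118)),70),("pointer",T((373,200)),S((493,257)),62),("pad",T((250,241)),S((430,190)),42),
 ("knobtop",cr((357,236),6,(300,190)),cr((279,213),4,(180,240)),112)]:
    a=ray('top',t);b=ray('side',s)
    print(n,tri([a,b]),atz(a,z).round(1),atz(b,z).round(1))
E
```

```text
hub (array([536.06980937, -16.39228922,  72.92102005]), array([0.2, 0.2])) [536.  -16.4  70. ] [536.4 -13.7  70. ]
mark (array([588.25210835,   7.62313936,  69.98330355]), array([0.9, 0.9])) [587.3   7.6  70. ] [589.2   7.7  70. ]
pointer (array([588.65407814, -52.97933626,  60.80304452]), array([0.6, 0.6])) [588.  -52.9  62. ] [589.1 -54.   62. ]
pad (array([572.30547594,   0.85505618,  40.69575577]), array([1.1, 1.1])) [571.1   0.8  42. ] [ 5.733e+02 -3.000e-01  4.200e+01]
knobtop (array([ 567.71110536, -269.86903843,  107.36036904]), array([1.1, 1.1])) [ 566.2 -268.7  112. ] [ 568.4 -272.4  112. ]
```

```bash
python3 -m inch '[[[-0.07,0.11,-0.01,0,0,0,0.2],[-0.14,0.22,-0.02,0,0,0,0.2],[-0.21,0.33,-0.03,0,0,0,0.2],[-0.28,0.45,-0.04,0,0,0,0.2],[-0.36,0.58,-0.05,0,0,0,0.2],[-0.44,0.71,-0.06,0,0,0,0.2],[-0.51,0.83,-0.06,0,0,0,0.2],[-0.58,0.94,-0.06,0,0,0,0.2],[-0.62,1,-0.06,0,0,0,0.2],[-0.62,1,-0.06,0,0,0,0.2]]]'; python3 -m inch '[[[-0.08,0.11,-0.02,0,0,0,0.2],[-0.16,0.24,-0.04,0,0,0,0.2],[-0.24,0.37,-0.06,0,0,0,0.2],[-0.32,0.5,-0.08,0,0,0,0.2],[-0.40,0.63,-0.1,0,0,0,0.2],[-0.48,0.75,-0.12,0,0,0,0.2],[-0.55,0.86,-0.14,0,0,0,0.2],[-0.6,0.94,-0.16,0,0,0,0.2],[-0.62,1,-0.16,0,0,0,0.2],[-0.62,1,-0.16,0,0,0,0.2]]]'
```

```text
time: 1.4
tool_pos: [311.6, 321.9, 199.7]
tcp_rot: [-3.141, 0.0, 1.263]
contact_force: [-0.1, 0.1, -0.4]
grip_width: 36.7
time: 2.65
tool_pos: [465.0, 143.9, 231.5]
tcp_rot: [-3.141, -0.0, 1.265]
contact_force: [-0.8, 1.0, 0.0]
grip_width: 36.4
```

```bash
python3 -m inch '[[[-0.06,0.1,0,0,0,0,0.2],[-0.13,0.21,0,0,0,0,0.2],[-0.2,0.33,0,0,0,0,0.2],[-0.27,0.44,0,0,0,0,0.2],[-0.33,0.52,0,0,0,0,0.2],[-0.37,0.58,0,0,0,0,0.2],[-0.37,0.58,0,0,0,0,0.2],[-0.37,0.58,0,0,0,0,0.2],[-0.37,0.58,0,0,0,0,0.2],[-0.37,0.58,0,0,0,0,0.2]]]'
python3 - <<'E'
from h import *
import pickle
o=bot.get_obs(); im=bot.capture('wrist'); pickle.dump(o,open('o1.pkl','wb'))
cv2.imwrite('pics/w1.png',im[:,:,::-1]); print(o['tool_pos'],o['tcp_rot'])
E
```

```text
time: 3.9
tool_pos: [552.9, 38.7, 232.0]
tcp_rot: [3.141, -0.0, 1.266]
contact_force: [-0.9, 0.3, 0.2]
grip_width: 36.5
[552.94659958  38.69922721 231.98577634] [ 3.14144540e+00 -2.00646372e-04  1.26564954e+00]
```

View pics/w1.png

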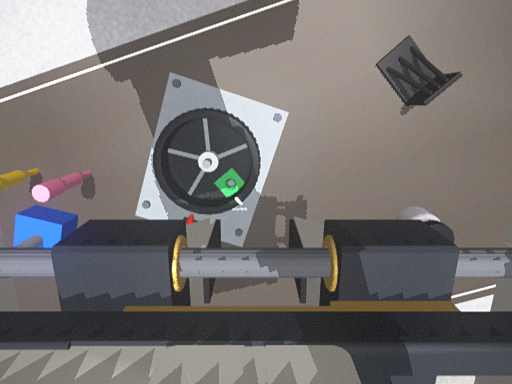

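Run:
```python
import cv2
a=cv2.imread("pics/w1.png")
c=cv2.resize(a[95:235,140:300],None,fx=5,fy=5,interpolation=cv2.INTER_CUBIC); cv2.imwrite("pics/w1c.png",c[:600])
```

```text
(no output)
```

View pics/w1c.png

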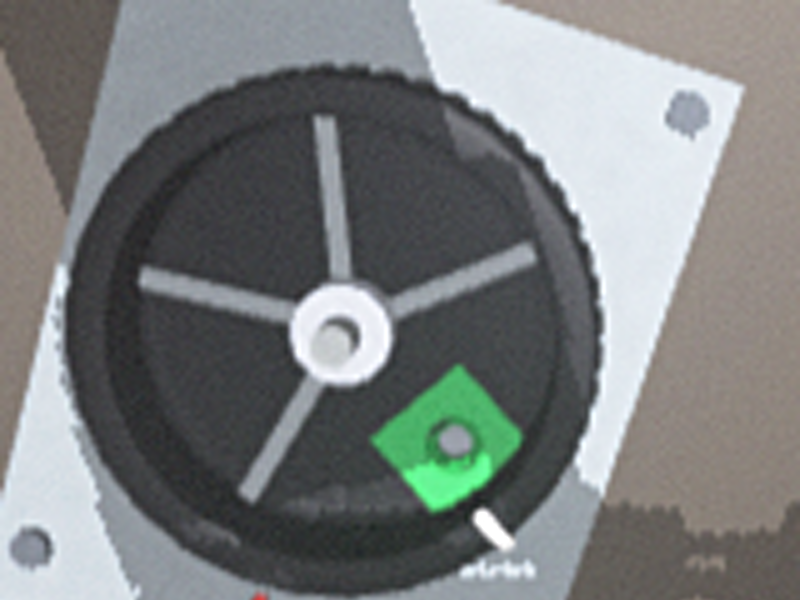

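```bash
cat >> h.py <<'E'
def proj(name,X,obs=None):
    p=bot.camera_params(name); X=np.atleast_2d(X)
    if name=='wrist':
        R=Rot.from_euler('xyz',obs['tcp_rot']).as_matrix(); T=p['T_tool_cam']
        t=(X-obs['tool_pos'])@R; c=(t-T[:3,3])@T[:3,:3]
    else: c=X@p['R'].T+p['t']
    return np.c_[c[:,0]/c[:,2]*p['fx']+p['cx'],c[:,1]/c[:,2]*p['fy']+p['cy']]
def ring(c,r,z,n=120):
    a=np.linspace(0,2*np.pi,n); return np.c_[c[0]+r*np.cos(a),c[1]+r*np.sin(a),0*a+z]
E
python3 - <<'E'
from h import *
import pickle
o=pickle.load(open('o1.pkl','rb'))
W=lambda c:cr(c,5,(140,95))
for n,c,z in [('hub',(333,341),70),('mark',(492,528),70),('pad',(455,440),42)]:
    print(n,atz(ray('wrist',W(c),o),z).round(1))
im=cv2.imread('pics/w1.png')[95:235,140:300]; im=cv2.resize(im,None,fx=5,fy=5,interpolation=cv2.INTER_CUBIC)
h=atz(ray('wrist',W((333,341)),o),70)
for r,z,col in [(62,70,(0,255,255)),(52,70,(255,255,0)),(62,34,(0,0,255)),(52,42,(255,0,255)),(12,54,(0,0,255)),(5,70,(0,255,0))]:
    p=(proj('wrist',ring(h,r,z),o)-[140,95]+.5)*5-.5
    cv2.polylines(im,[p.astype(int)],True,col,1)
cv2.imwrite('pics/w1d.png',im[:600])
E
```

```text
hub [535.3 -13.5  70. ]
mark [589.2   7.3  70. ]
pad [572.2   1.6  42. ]
```

View pics/w1d.png

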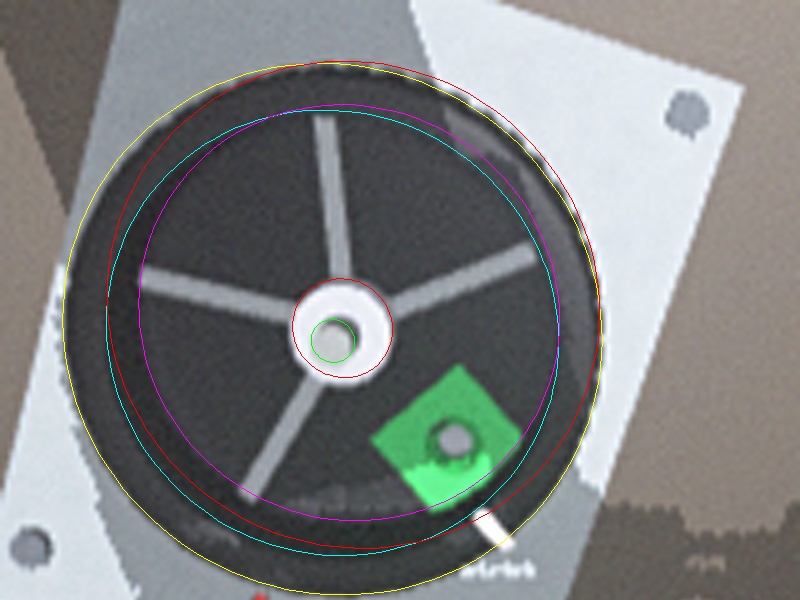

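```bash
python3 -m inch '[[[0.005,0,0.12,0,0,0,0.2],[0.005,0,0.26,0,0,0,0.2],[0.005,0,0.40,0,0,0,0.2],[0.005,0,0.53,0,0,0,0.2],[0.005,0,0.65,0,0,0,0.2],[0.005,0,0.76,0,0,0,0.2],[0.005,0,0.85,0,0,0,0.2],[0.005,0,0.91,0,0,0,0.2],[0.005,0,0.91,0,0,0,0.2],[0.005,0,0.91,0,0,0,0.2]]]'
```

```text
time: 5.2
tool_pos: [554.0, 39.2, 50.5]
tcp_rot: [3.14, -0.0, 1.265]
contact_force: [0.4, -0.4, 0.2]
grip_width: 36.5
```

```bash
python3 -m inch '[[[0,0,0,0,0,0,0.6],[0,0,0,0,0,0,1],[0,0,0,0,0,0,1],[0,0,0,0,0,0,1],[0,0,0,0,0,0,1],[0,0,0,0,0,0,1],[0,0,0,0,0,0,1],[0,0,0,0,0,0,1],[0,0,0,0,0,0,1],[0,0,0,0,0,0,1]]]'; python3 -c "
from h import *
o=bot.get_obs();print(o['contact_force'],o['moment'],o['tool_pos'])"
```

```text
time: 6.45
tool_pos: [553.5, 39.2, 49.8]
tcp_rot: [3.142, -0.0, 1.265]
contact_force: [0.2, 0.8, -0.4]
grip_width: 0.1
[ 0.1865681   0.82036693 -0.4179743 ] [ 0.0193015  -0.02466317 -0.00659542] [553.47562968  39.21251657  49.80902043]
```

Run:
```python
from h import *
a=bot.capture('side'); b=bot.capture('top')
c=cv2.resize(a[120:270,140:290],None,fx=4,fy=4,interpolation=cv2.INTER_CUBIC)
cv2.imwrite('pics/s2.png',c[:,:,::-1]); 
c=cv2.resize(b[150:300,170:320],None,fx=4,fy=4,interpolation=cv2.INTER_CUBIC)
cv2.imwrite('pics/t2.png',c[:,:,::-1])
```

```text
(no output)
```

View pics/s2.png

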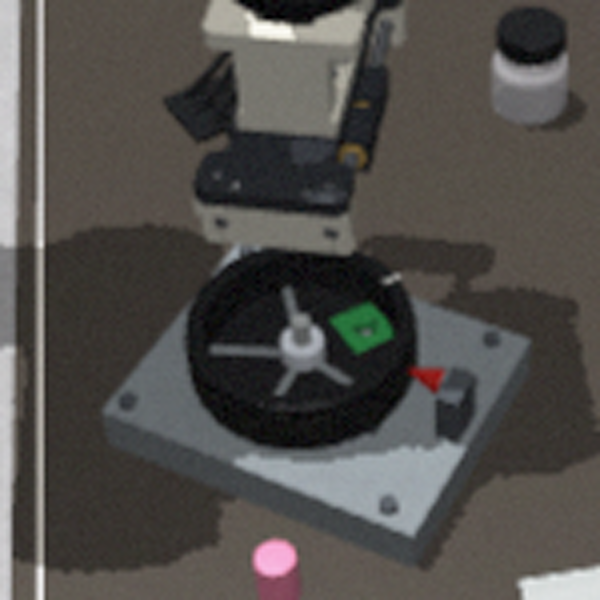

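View pics/t2.png

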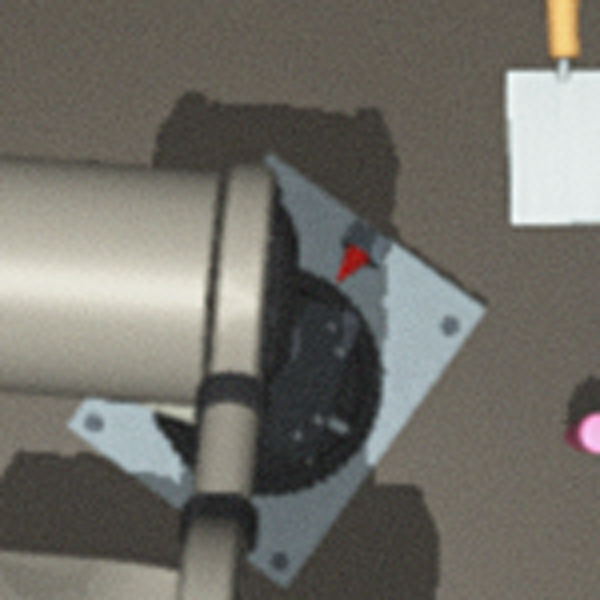

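Run:
```python
from h import *
o=bot.get_obs(); w=bot.capture('wrist'); 
cv2.imwrite('pics/w3.png',w[:,:,::-1]); print(o['grip_width'],o['tool_pos'],o['joint_positions'])
print((proj('side',np.array([[553.5,39.2,z] for z in (50,70,116)]))-[140,120]+.5)*4-.5)
```

```text
1.073734095326431 [553.47349902  39.2394731   49.82407586] [-6.74092225e-02  5.40179203e-01  1.62195453e+00  1.05697734e-04
  9.79402790e-01 -1.33246780e+00]
[[322.40591143 271.32540683]
 [320.38734495 246.64112404]
 [315.48370526 186.6763769 ]]
```

View pics/w3.png

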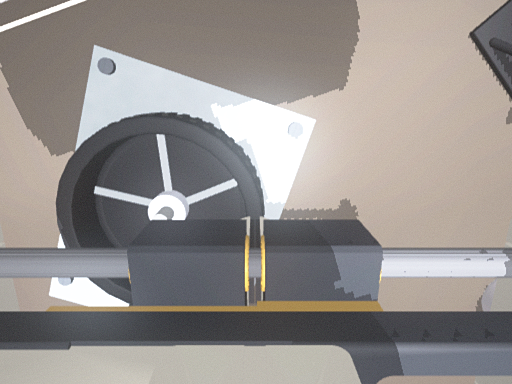

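Run:
```python
from h import *
o=bot.get_obs(); R=Rot.from_euler('xyz',o['tcp_rot']).as_matrix(); p=o['tool_pos']
im=cv2.imread('pics/s2.png')
def box(x0,x1,y0,y1,z0,z1,col):
    P=np.array([[x,y,z] for x in(x0,x1) for y in (y0,y1) for z in (z0,z1)])@R.T+p
    q=((proj('side',P)-[140,120]+.5)*4-.5).astype(int)
    for i in range(8):
        for b in (1,2,4):
            j=i^b
            if j>i: cv2.line(im,tuple(map(int,q[i])),tuple(map(int,q[j])),col,1)
box(-95,95,-37.5,37.5,-130,-66,(0,255,255)); box(-19,0,-9.5,9.5,-66,0,(0,0,255)); box(0,19,-9.5,9.5,-66,0,(255,0,255))
cv2.imwrite('pics/s2o.png',im)
a=cv2.imread('pics/w0.png'); cv2.imwrite('pics/w0c.png',cv2.resize(a[170:330,50:462],None,fx=1.9,fy=1.9,interpolation=cv2.INTER_CUBIC))
```

```text
[ WARN:0@0.529] global loadsave.cpp:275 findDecoder imread_('pics/w0.png'): can't open/read file: check file path/integrity
Traceback (most recent call last):
TypeError: 'NoneType' object is not subscriptable
```

View pics/s2o.png

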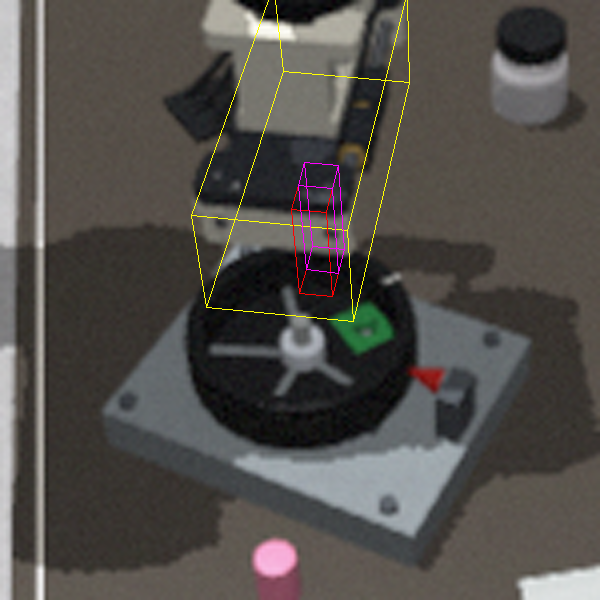

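Run:
```python
from h import *
print(bot.grip_depth,[a for a in dir(bot) if not a.startswith('_')])
o=bot.get_obs(); h=(535.7,-14.5)
im=cv2.resize(cv2.imread('pics/w3.png'),None,fx=1.5,fy=1.5)
for r,z,col in [(62,70,(0,255,255)),(52,70,(255,255,0)),(5,70,(0,255,0)),(12,54,(0,0,255))]:
    q=(proj('wrist',ring(h,r,z),o)*1.5).astype(int); cv2.polylines(im,[q],True,col,1)
R=Rot.from_euler('xyz',o['tcp_rot']).as_matrix()
q=proj('wrist',np.array([[0,y,z] for y in(-9.5,9.5) for z in (0,-20,-40,-66)])@R.T+o['tool_pos'],o)
print(q.round())
cv2.imwrite('pics/w3o.png',im)
a=cv2.imread('pics/wrist0.png'); cv2.imwrite('pics/w0c.png',cv2.resize(a[170:330,50:462],None,fx=1.9,fy=1.9,interpolation=cv2.INTER_CUBIC))
```

```text
18.8 ['Unreachable', 'camera_params', 'capture', 'close_job', 'get_obs', 'grip_depth']
[[254. 196.]
 [254. 206.]
 [254. 218.]
 [254. 239.]
 [254. 224.]
 [254. 236.]
 [254. 251.]
 [254. 276.]]
```

View pics/w3o.png

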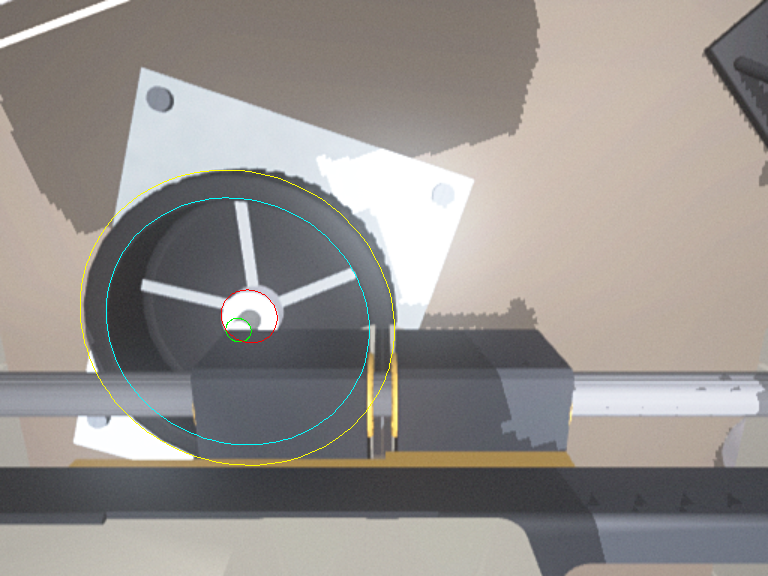

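View pics/w0c.png

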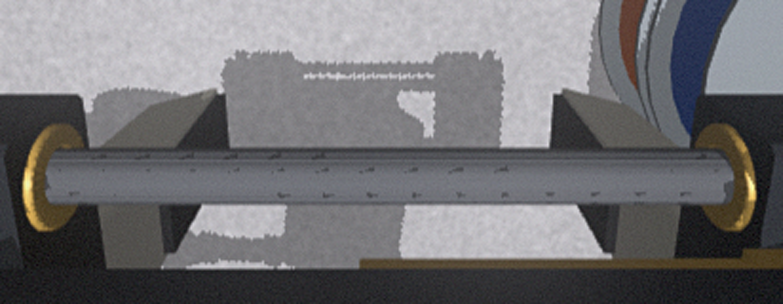

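Run:
```python
import cv2
a=cv2.imread("pics/w3.png")
c=cv2.resize(a[30:230,50:325],None,fx=2.9,fy=2.9,interpolation=cv2.INTER_CUBIC); cv2.imwrite("pics/w3c.png",c)
```

```text
(no output)
```

View pics/w3c.png

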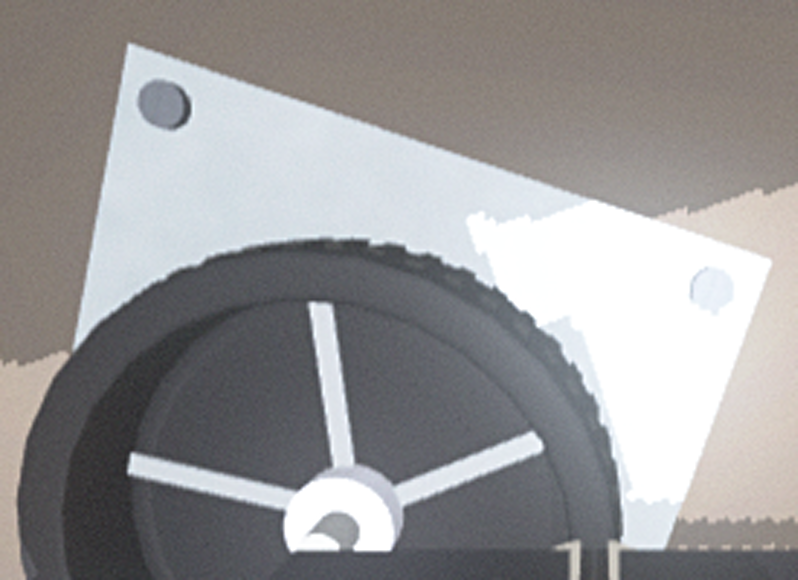

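```bash
python3 -m inch '[[[0,0,-0.1,0,0,0,0.2],[0,0,-0.2,0,0,0,0.2],[0,0,-0.3,0,0,0,0.2],[0,0,-0.35,0,0,0,0.2],[0,0,-0.35,0,0,0,0.2],[0,0,-0.35,0,0,0,0.2],[0,0,-0.35,0,0,0,0.2],[0,0,-0.35,0,0,0,0.2],[0,0,-0.35,0,0,0,0.2],[0,0,-0.35,0,0,0,0.2]]]'
python3 - <<'E'
from h import *
o=bot.get_obs(); a=bot.capture('side')[:,:,::-1]
R=Rot.from_euler('xyz',o['tcp_rot']).as_matrix(); p=o['tool_pos']
im=cv2.resize(a[60:240,130:290],None,fx=3.3,fy=3.3,interpolation=cv2.INTER_CUBIC)
cv2.imwrite('pics/s3.png',im)
def box(x0,x1,y0,y1,z0,z1,col):
    P=np.array([[x,y,z] for x in(x0,x1) for y in (y0,y1) for z in (z0,z1)])@R.T+p
    q=((proj('side',P)-[130,60]+.5)*3.3-.5).astype(int)
    for i in range(8):
        for b in (1,2,4):
            j=i^b
            if j>i: cv2.line(im,tuple(map(int,q[i])),tuple(map(int,q[j])),col,1)
im=im.copy()
w=o['grip_width']/2
box(-95,95,-37.5,37.5,-130,-66,(0,255,255)); box(-19-w,-w,-9.5,9.5,-66,0,(0,0,255)); box(w,19+w,-9.5,9.5,-66,0,(255,0,255))
cv2.imwrite('pics/s3o.png',im)
w=bot.capture('wrist')[:,:,::-1]; cv2.imwrite('pics/w4.png',w)
E
```

```text
time: 7.85
tool_pos: [553.5, 39.2, 119.8]
tcp_rot: [-3.142, -0.0, 1.265]
contact_force: [0.6, 0.0, 0.6]
grip_width: 36.9
```

View pics/s3.png

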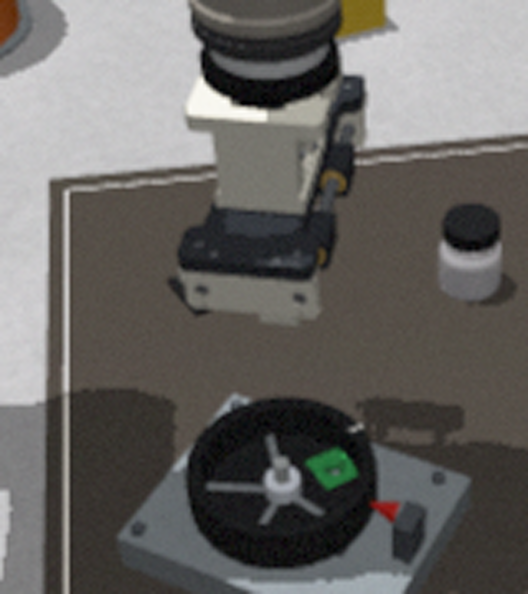

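View pics/s3o.png

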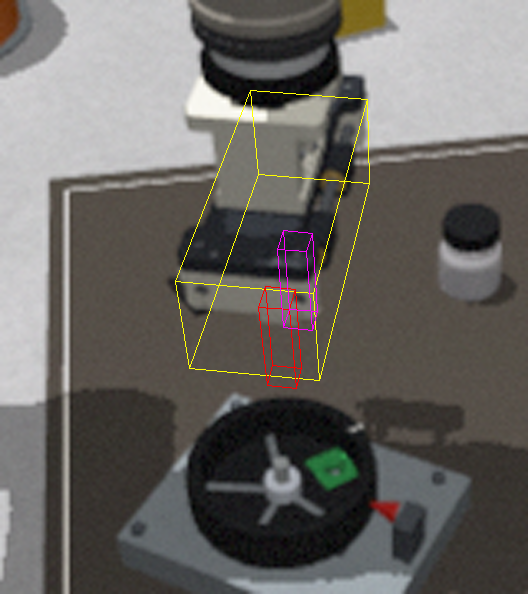

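View pics/w4.png

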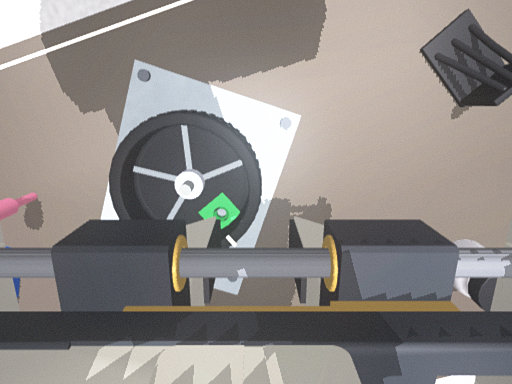

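```bash
python3 -m inch '[[[0,0,0.1,0,0,0,0.2],[0,0,0.2,0,0,0,0.2],[0,0,0.3,0,0,0,0.2],[0,0,0.39,0,0,0,0.2],[0,0,0.46,0,0,0,0.2],[0,0,0.5,0,0,0,0.2],[0,0,0.52,0,0,0,0.2],[0,0,0.52,0,0,0,0.6],[0,0,0.52,0,0,0,1],[0,0,0.52,0,0,0,1]]]'
python3 - <<'E'
from h import *
o=bot.get_obs(); print(o['contact_force'],o['moment'],o['tau'])
a=bot.capture('side')[:,:,::-1]
im=cv2.resize(a[110:240,150:280],None,fx=4.5,fy=4.5,interpolation=cv2.INTER_CUBIC)
cv2.imwrite('pics/s4.png',im)
E
```

```text
time: 9.2
tool_pos: [553.7, 39.2, 16.2]
tcp_rot: [3.141, -0.0, 1.265]
contact_force: [0.2, 1.2, 0.9]
grip_width: 11.2
[0.21018363 1.22003793 0.94208567] [ 0.27163358 -0.0796424  -0.0111097 ] [ 4.05572137e-04 -4.95352042e+01 -1.87950772e+01 -3.27147741e-02
  9.14010429e-02  3.52741263e-03]
```

View pics/s4.png

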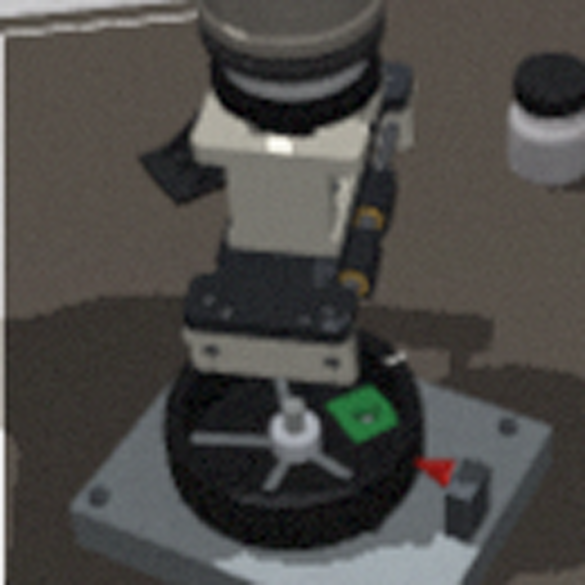

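```bash
python3 -m inch '[[[-0.0007,0.02,0,0,0,0.089,1],[-0.0028,0.04,0,0,0,0.178,1],[-0.0063,0.0594,0,0,0,0.267,1],[-0.0111,0.0788,0,0,0,0.357,1],[-0.0173,0.0977,0,0,0,0.446,1],[-0.0248,0.1162,0,0,0,0.535,1],[-0.0321,0.1316,0,0,0,0.611,1],[-0.037,0.1404,0,0,0,0.656,1],[-0.037,0.1404,0,0,0,0.656,1],[-0.037,0.1404,0,0,0,0.656,1]]]';  python3 - <<'E'
from h import *
o=bot.get_obs(); print(o['contact_force'],o['moment'],o['tool_pos'])
a=bot.capture('side')[:,:,::-1]
im=cv2.resize(a[110:240,150:280],None,fx=4.5,fy=4.5,interpolation=cv2.INTER_CUBIC)
cv2.imwrite('pics/s5.png',im)
E
```

```text
time: 10.5
tool_pos: [578.6, 23.0, 16.2]
tcp_rot: [3.14, -0.0, 0.751]
contact_force: [1.0, -5.4, 2.4]
grip_width: 10.4
[ 1.02478193 -5.41094207  2.40376456] [-0.93536535 -0.17053795  0.19683835] [578.62200209  23.01431198  16.22022815]
```

View pics/s5.png

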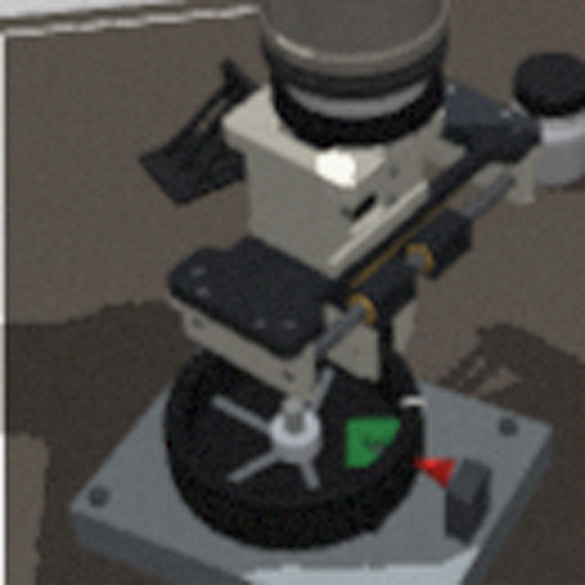

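```bash
python3 -m inch '[[[-0.0007,0.02,0,0,0,0.089,1],[-0.0028,0.04,0,0,0,0.178,1],[-0.0063,0.0594,0,0,0,0.267,1],[-0.0111,0.0788,0,0,0,0.357,1],[-0.0173,0.0977,0,0,0,0.446,1],[-0.0248,0.1162,0,0,0,0.535,1],[-0.0321,0.1316,0,0,0,0.611,1],[-0.037,0.1404,0,0,0,0.656,1],[-0.037,0.1404,0,0,0,0.656,1],[-0.037,0.1404,0,0,0,0.656,1]]]';  python3 - <<'E'
from h import *
o=bot.get_obs(); print(o['contact_force'],o['moment'],o['tool_pos'])
a=bot.capture('side')[:,:,::-1]
im=cv2.resize(a[110:240,150:280],None,fx=4.5,fy=4.5,interpolation=cv2.INTER_CUBIC)
cv2.imwrite('pics/s6.png',im)
cv2.imwrite('pics/w6.png',bot.capture('wrist')[:,:,::-1])
E
```

```text
time: 11.8
tool_pos: [591.5, -2.4, 16.2]
tcp_rot: [3.141, 0.0, 0.236]
contact_force: [-1.0, -5.5, 5.5]
grip_width: 10.0
[-0.96817165 -5.46058229  5.45749359] [-0.97256648  0.3342966   0.25638885] [591.53677723  -2.41039066  16.19333121]
```

View pics/s6.png

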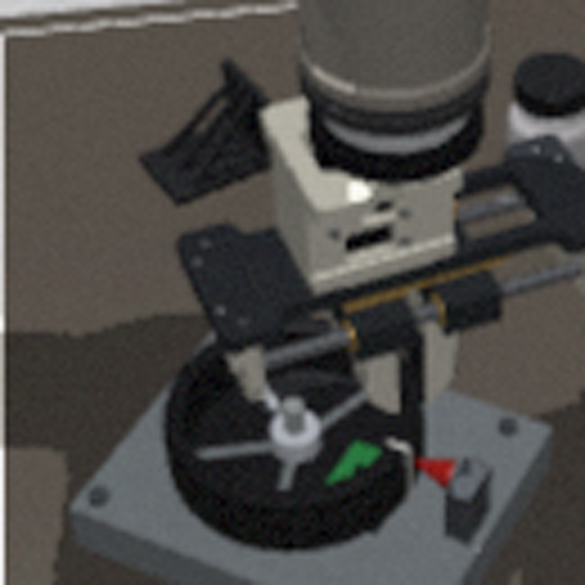

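View pics/w6.png

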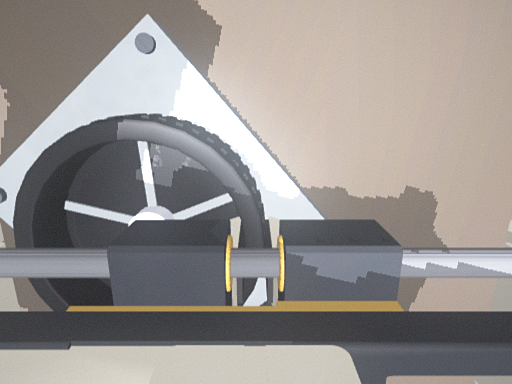

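Run:
```python
from h import *
im=cv2.imread('pics/s6.png'); cv2.imwrite('pics/s6c.png',cv2.resize(im[380:520,330:510],None,fx=4,fy=4,interpolation=cv2.INTER_CUBIC))
S=lambda c:cr(c,4.5,(150,110))
h=atz(ray('side',S((292,411))),70); P=atz(ray('side',S((418,465))),62); print(h,P,np.arctan2(*(P-h)[[1,0]]))
for c in [(393,440),(398,445)]:
    M=atz(ray('side',S(c)),70); print(M,np.hypot(*(M-h)[:2]),np.arctan2(*(M-h)[[1,0]]))
```

```text
[535.33258083 -18.52176742  70.        ] [590.41282424 -55.69037857  62.        ] -0.5936180303749893
[580.26490449 -45.10384525  70.        ] 52.206518475440774 -0.5342220329176965
[582.12377739 -48.60968251  70.        ] 55.630016268871714 -0.5714563328689789
```

View pics/s6c.png

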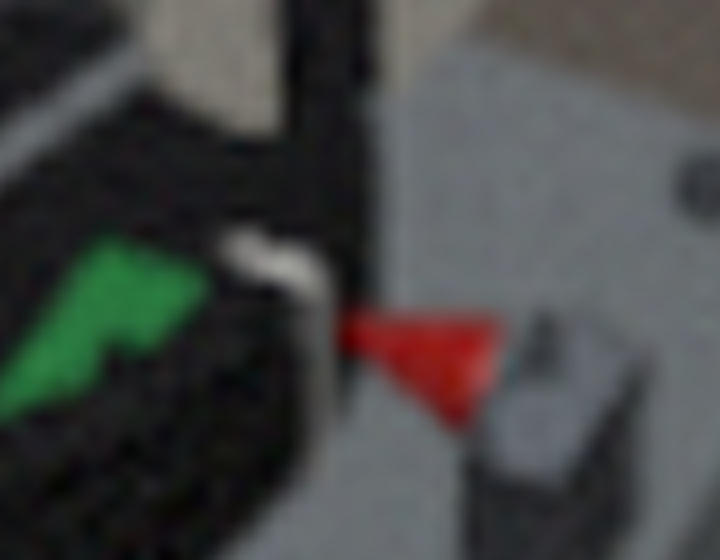

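```bash
python3 -m inch '[[[0,0,0,0,0,0,0.2],[0,0,0,0,0,0,0.2],[0,0,0,0,0,0,0.2],[0,0,-0.1,0,0,0,0.2],[0,0,-0.25,0,0,0,0.2],[0,0,-0.42,0,0,0,0.2],[0,0,-0.59,0,0,0,0.2],[-0.05,0.15,-0.76,0,0,0,0.2],[-0.11,0.32,-0.85,0,0,-0.1,0.0],[-0.17,0.5,-0.85,0,0,-0.2,-0.1]]]'; python3 -m inch '[[[-0.06,0.15,0,0,0,-0.15,-0.1],[-0.12,0.33,0,0,0,-0.3,-0.1],[-0.18,0.5,0,0,0,-0.45,-0.1],[-0.22,0.64,0,0,0,-0.6,-0.1],[-0.25,0.73,0,0,0,-0.68,-0.1],[-0.26,0.77,0,0,0,-0.7,-0.1],[-0.26,0.77,0,0,0,-0.7,-0.1],[-0.26,0.77,0,0,0,-0.7,-0.1],[-0.26,0.77,0,0,0,-0.7,-0.1],[-0.26,0.77,0,0,0,-0.7,-0.1]]]';  python3 - <<'E'
from h import *
import pickle
o=bot.get_obs(); pickle.dump(o,open('o7.pkl','wb')); w=bot.capture('wrist')[:,:,::-1]; cv2.imwrite('pics/w7.png',w)
a=bot.capture('top')[:,:,::-1]; cv2.imwrite('pics/t7.png',a)
b=bot.capture('side')[:,:,::-1]; cv2.imwrite('pics/s7.png',b)
cv2.imwrite('pics/t7c.png',cv2.resize(a[180:305,180:300],None,fx=4.8,fy=4.8,interpolation=cv2.INTER_CUBIC))
cv2.imwrite('pics/s7c.png',cv2.resize(b[170:265,160:280],None,fx=6,fy=6,interpolation=cv2.INTER_CUBIC))
E
```

```text
time: 13.15
tool_pos: [582.7, -107.8, 187.7]
tcp_rot: [3.14, -0.003, 0.395]
contact_force: [0.1, -0.3, 0.5]
grip_width: 49.2
time: 14.4
tool_pos: [592.7, -268.7, 186.0]
tcp_rot: [3.141, -0.0, 0.942]
contact_force: [-0.2, -0.2, -0.0]
grip_width: 50.9
```

View pics/w7.png

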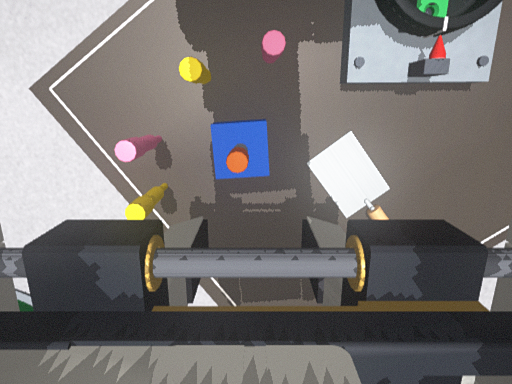

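View pics/t7c.png

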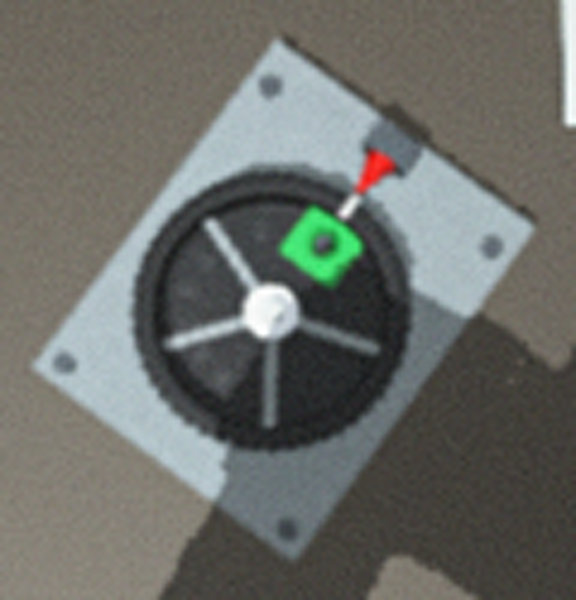

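View pics/s7c.png

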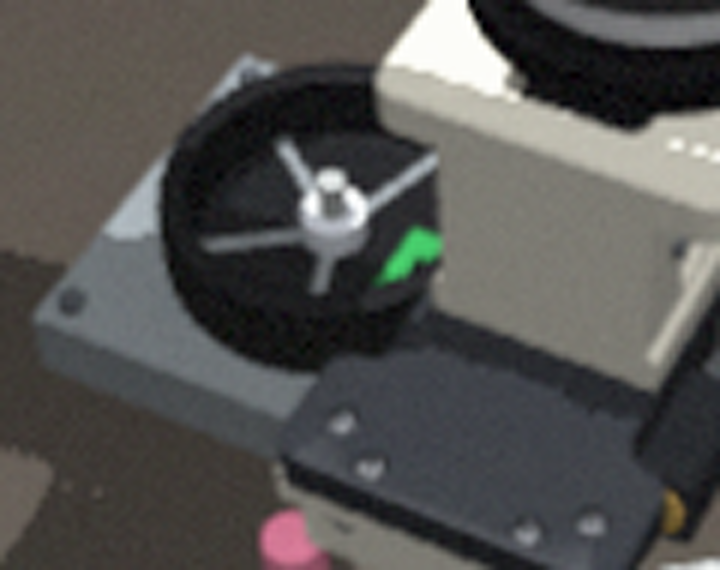

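Run:
```python
from h import *
import pickle
o=pickle.load(open('o7.pkl','rb'))
w=cv2.imread('pics/w7.png')
cv2.imwrite('pics/w7c.png',cv2.resize(w[110:190,200:290],None,fx=6,fy=6,interpolation=cv2.INTER_CUBIC))
hsv=cv2.cvtColor(w,cv2.COLOR_BGR2HSV); m=cv2.inRange(hsv,(5,150,150),(16,255,255)); m[190:]=0
n,l,s,c=cv2.connectedComponentsWithStats(m); 
for i in range(1,n):
    if s[i,4]>60: print(s[i],c[i])
T=lambda c:cr(c,4.8,(180,180))
for n_,t,z in [("hub",T((272,304)),70),("mark",T((348,206)),70),("pointer",T((360,190)),62),("pad",T((323,243)),42)]: print(n_,atz(ray('top',t),z).round(1))
```

```text
[226 151  22  21 355] [236.73521127 161.23098592]
hub [536.5 -14.8  70. ]
mark [580.8 -48.3  70. ]
pointer [588.9 -53.8  62. ]
pad [566.2 -37.5  42. ]
```

View pics/w7c.png

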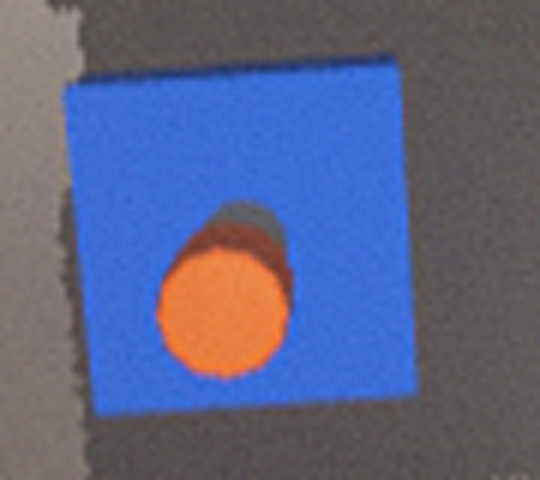

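Run:
```python
from h import *
import pickle
o=pickle.load(open('o7.pkl','rb'))
r=ray('wrist',(236.9,161.7),o); print(atz(r,110))
t=ray('top',cr((357,236),6,(300,190))); s=ray('side',cr((279,213),4,(180,240)))
print(atz(t,110),atz(s,110)); print(tri([r,t]),tri([r,s]),tri([r,s,t]))
# blue block top corners at z=40
C=[((w[0]+.5)/6-.5+200,(w[1]+.5)/6-.5+110) for w in [(65,87),(398,65),(417,394),(95,415)]]
P=np.array([atz(ray('wrist',c,o),40) for c in C]); print(P.round(1),P.mean(0),np.linalg.norm(P-np.roll(P,1,0),axis=1))
# wrist: pointer, mark
for n,c,z in [('ptr',(438,35),62),('mark',(446,23),70),('pad',(431,6),42)]: print(n,atz(ray('wrist',c,o),z).round(1))
tgt=tri([r,s,t])[0]; R=Rot.from_euler('xyz',o['tcp_rot']).as_matrix()
print((tgt-o['tool_pos'])@R/200)
```

```text
[ 569.12371129 -269.76845722  110.        ]
[ 566.34962568 -269.17851712  110.        ] [ 568.61397049 -271.28258329  110.        ]
(array([ 567.29985083, -268.61507708,  114.33369081]), array([1.4, 1.4])) (array([ 569.08697813, -270.09533254,  107.8968034 ]), array([0.3, 0.3])) (array([ 568.25405732, -269.97230958,  107.66132764]), array([1.1, 0.6, 1.7]))
[[ 528.1 -278.9   40. ]
 [ 559.9 -228.8   40. ]
 [ 610.6 -260.7   40. ]
 [ 578.6 -311.4   40. ]] [ 569.30469926 -269.95308477   40.        ] [60.03440263 59.27198743 59.92230738 59.94675351]
ptr [589.3 -53.7  62. ]
mark [583.3 -47.6  70. ]
pad [565.4 -36.3  42. ]
[-0.07712624 -0.09531654  0.3914862 ]
```

```bash
python3 -m inch '[[[-0.04,-0.05,0.05,0,0,0,-0.1],[-0.075,-0.092,0.15,0,0,0,-0.1],[-0.075,-0.092,0.28,0,0,0,-0.1],[-0.075,-0.092,0.4,0,0,0,-0.1],[-0.075,-0.092,0.5,0,0,0,-0.1],[-0.075,-0.092,0.58,0,0,0,-0.1],[-0.075,-0.092,0.65,0,0,0,-0.1],[-0.075,-0.092,0.7,0,0,0,-0.1],[-0.075,-0.092,0.73,0,0,0,-0.1],[-0.075,-0.092,0.73,0,0,0,-0.1]]]';  python3 - <<'E'
from h import *
b=bot.capture('side')[:,:,::-1]; cv2.imwrite('pics/s8c.png',cv2.resize(b[190:340,180:330],None,fx=4,fy=4,interpolation=cv2.INTER_CUBIC))
cv2.imwrite('pics/w8.png',bot.capture('wrist')[:,:,::-1])
E
```

```text
time: 15.8
tool_pos: [568.9, -270.5, 39.6]
tcp_rot: [-3.141, -0.0, 0.941]
contact_force: [-0.0, -0.5, -0.9]
grip_width: 49.9
```

View pics/s8c.png

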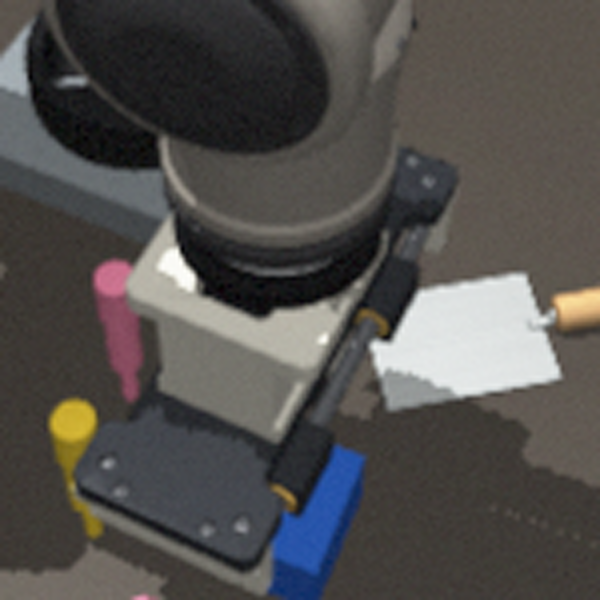

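View pics/w8.png

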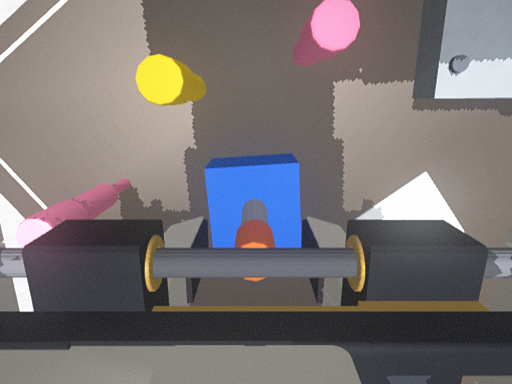

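```bash
python3 -m inch '[[[0,0,0,0,0,0,0.3],[0,0,0,0,0,0,0.6],[0,0,0,0,0,0,1],[0,0,0,0,0,0,1],[0,0,0,0,0,0,1],[0,0,0,0,0,0,1],[0,0,0,0,0,0,1],[0,0,0,0,0,0,1],[0,0,0,0,0,0,1],[0,0,0,0,0,0,1]]]';  python3 - <<'E'
from h import *
o=bot.get_obs(); print(o['contact_force'],o['moment'])
cv2.imwrite('pics/w9.png',bot.capture('wrist')[:,:,::-1])
E
```

```text
time: 17.15
tool_pos: [569.0, -270.6, 39.9]
tcp_rot: [3.141, -0.0, 0.941]
contact_force: [0.2, -0.0, 2.2]
grip_width: 19.3
[ 0.20137836 -0.02187166  2.18295898] [-0.04585634  0.04924168 -0.02269416]
```

View pics/w9.png

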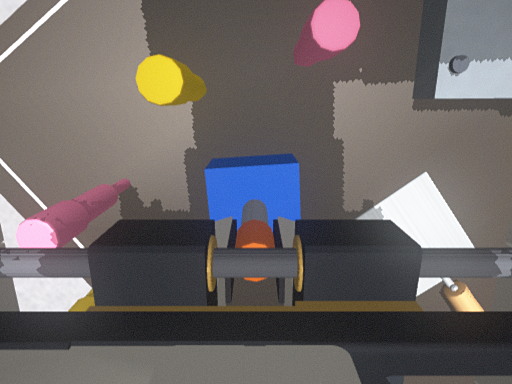

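```bash
python3 -m inch '[[[0,0,-0.08,0,0,0,1],[0,0,-0.2,0,0,0,1],[0,0,-0.34,0,0,0,1],[0,0,-0.48,0,0,0,1],[0,0,-0.6,0,0,0,1],[0.1,-0.07,-0.65,0,0,0,1],[0.25,-0.18,-0.65,0,0,0,1],[0.43,-0.31,-0.65,0,0,0,1],[0.6,-0.44,-0.65,0,0,0,1],[0.7,-0.51,-0.65,0,0,0,1]]]';python3 -m inch '[[[0.08,-0.06,0,0,0,0,1],[0.16,-0.12,0,0,0,0,1],[0.21,-0.16,0,0,0,0,1],[0.234,-0.175,0,0,0,0,1],[0.234,-0.175,0,0,0,0,1],[0.234,-0.175,0,0,0,0,1],[0.234,-0.175,0,0,0,0,1],[0.234,-0.175,0,0,0,0,1],[0.234,-0.175,0,0,0,0,1],[0.234,-0.175,0,0,0,0,1]]]';  python3 - <<'E'
from h import *
import pickle
o=bot.get_obs(); pickle.dump(o,open('o10.pkl','wb')); print(o['contact_force'],o['moment'],o['tool_pos'])
cv2.imwrite('pics/w10.png',bot.capture('wrist')[:,:,::-1])
b=bot.capture('side')[:,:,::-1]; cv2.imwrite('pics/s10c.png',cv2.resize(b[90:265,140:300],None,fx=3.4,fy=3.4,interpolation=cv2.INTER_CUBIC))
E
```

```text
time: 18.45
tool_pos: [567.9, -93.6, 169.8]
tcp_rot: [-3.14, -0.0, 0.944]
contact_force: [0.5, -0.5, -0.2]
grip_width: 19.4
time: 19.7
tool_pos: [568.1, -38.9, 169.8]
tcp_rot: [-3.142, -0.0, 0.941]
contact_force: [-0.8, -0.4, 0.4]
grip_width: 19.5
[-0.76758963 -0.41746524  0.43332175] [-0.04565273 -0.0015793  -0.00647249] [568.1057655  -38.90440982 169.7902321 ]
```

View pics/w10.png

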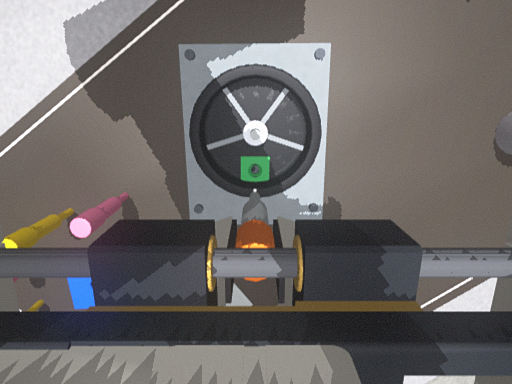

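View pics/s10c.png

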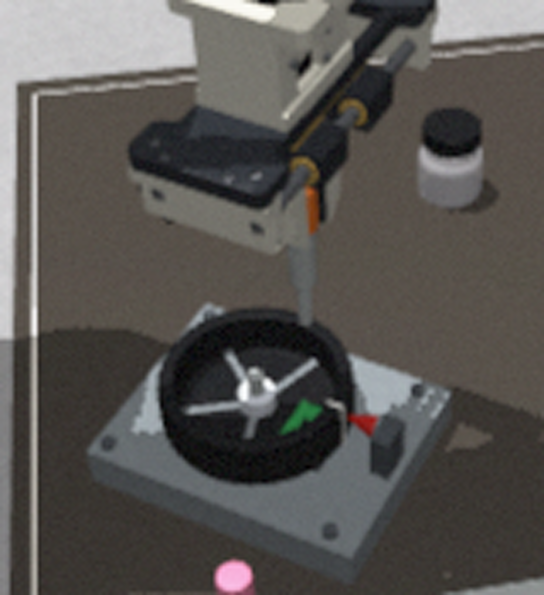

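Run:
```python
from h import *
import pickle
o=pickle.load(open('o10.pkl','rb'))
w=cv2.imread('pics/w10.png'); cv2.imwrite('pics/w10c.png',cv2.resize(w[110:230,200:310],None,fx=5,fy=5,interpolation=cv2.INTER_CUBIC))
print(proj('wrist',[list(o['tool_pos'][:2])+[135.9],[568.7,-39.1,42],[536.4,-15.5,70]],o))
for c,z in [((254.5,170.5),42),((255,187.5),135.9),((255.5,133),70)]: print(atz(ray('wrist',c,o),z).round(1))
```

```text
[[253.71173783 195.6589986 ]
 [253.97991326 170.65969279]
 [254.02409868 134.87666541]]
[568.9 -38.6  42. ]
[563.5 -34.3 135.9]
[535.8 -13.4  70. ]
```

View pics/w10c.png

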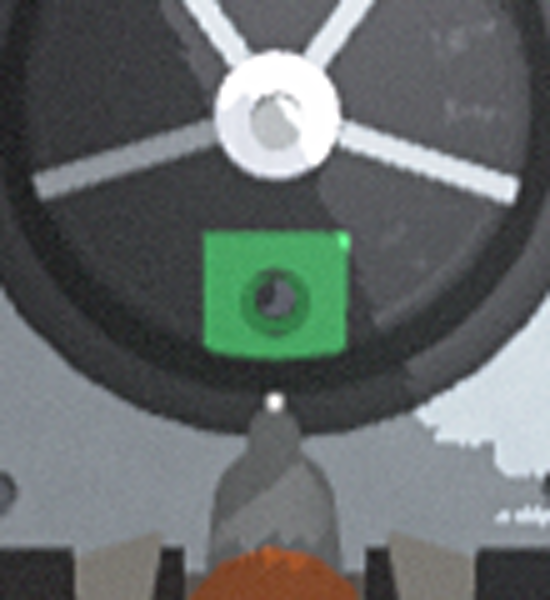

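```bash
python3 -m inch '[[[0,0,0.09,0,0,0,1],[0,0,0.19,0,0,0,1],[0,0,0.29,0,0,0,1],[0,0,0.37,0,0,0,1],[0,0,0.42,0,0,0,1],[0,0,0.45,0,0,0,1],[0,0,0.465,0,0,0,1],[0,0,0.477,0,0,0,1],[0,0,0.477,0,0,0,1],[0,0,0.477,0,0,0,1]]]'; python3 -c "
from h import *
o=bot.get_obs(); print(o['contact_force'],o['moment'],o['tool_pos'])
b=bot.capture('side')[:,:,::-1]; cv2.imwrite('pics/s11c.png',cv2.resize(b[130:265,150:290],None,fx=4.4,fy=4.4,interpolation=cv2.INTER_CUBIC))
"
```

```text
time: 21.05
tool_pos: [568.3, -38.9, 74.7]
tcp_rot: [3.141, -0.0, 0.941]
contact_force: [0.1, 1.0, -1.4]
grip_width: 19.2
[ 0.12213632  0.95325626 -1.35975989] [-0.01258574 -0.06139352  0.01259   ] [568.33230045 -38.90710464  74.70786491]
```

View pics/s11c.png

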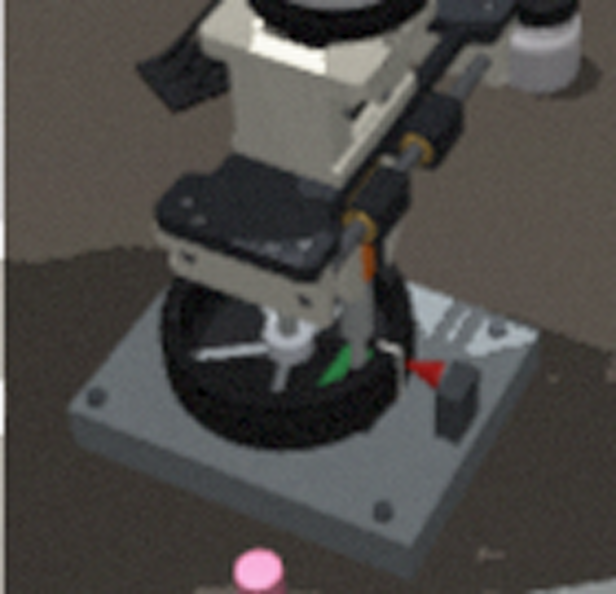

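```bash
python3 -m inch '[[[0,0,0.005,0,0,0,1],[0,0,0.01,0,0,0,1],[0,0,0.015,0,0,0,1],[0,0,0.02,0,0,0,1],[0,0,0.025,0,0,0,1],[0,0,0.025,0,0,0,1],[0,0,0.025,0,0,0,1],[0,0,0.025,0,0,0,1],[0,0,0.025,0,0,0,1],[0,0,0.025,0,0,0,1]]]'; python3 -c "
from h import *
o=bot.get_obs(); print(o['contact_force'],o['moment'],o['tool_pos'])"
```

```text
time: 22.35
tool_pos: [568.1, -38.9, 69.4]
tcp_rot: [-3.142, -0.0, 0.941]
contact_force: [-0.4, -0.2, -0.8]
grip_width: 19.3
[-0.41329226 -0.17612626 -0.78321371] [-0.0744622  -0.03937936 -0.05689993] [568.12955429 -38.88127345  69.41558343]
```

```bash
python3 -m inch '[[[0,0,0.005,0,0,0,1],[0,0,0.01,0,0,0,1],[0,0,0.015,0,0,0,1],[0,0,0.02,0,0,0,1],[0,0,0.025,0,0,0,1],[0,0,0.028,0,0,0,1],[0,0,0.03,0,0,0,1],[0,0,0.03,0,0,0,1],[0,0,0.03,0,0,0,1],[0,0,0.03,0,0,0,1]]]'; python3 -c "
from h import *
o=bot.get_obs(); print(o['contact_force'],o['moment'],o['tool_pos'])"
```

```text
time: 23.6
tool_pos: [568.3, -38.9, 63.7]
tcp_rot: [3.141, -0.0, 0.941]
contact_force: [-0.5, -0.7, 3.6]
grip_width: 19.4
[-0.52253318 -0.70250138  3.63977339] [-0.07630619  0.19142373  0.06262016] [568.34475804 -38.93393015  63.71172288]
```

```bash
python3 -m inch '[[[0.001,0,0.001,0,0,0,1],[0.002,0,0.002,0,0,0,1],[0.004,0,0.002,0,0,0,1],[0.006,0,0.002,0,0,0,1],[0.008,0,0.002,0,0,0,1],[0.01,0,0.002,0,0,0,1],[0.012,0,0.002,0,0,0,1],[0.012,0,0.002,0,0,0,1],[0.012,0,0.002,0,0,0,1],[0.012,0,0.002,0,0,0,1]]]'; python3 -c "
from h import *
o=bot.get_obs(); print(o['contact_force'],o['moment'],o['tool_pos'])
f=o['contact_force'];print(f[:2]@[.589,.808],f[:2]@[.808,-.589])"
```

```text
time: 24.85
tool_pos: [569.1, -38.1, 63.6]
tcp_rot: [3.141, 0.002, 0.942]
contact_force: [-3.9, -3.3, 8.5]
grip_width: 19.3
[-3.90277296 -3.26514272  8.4593822 ] [-0.94187384  0.91014138  0.0070473 ] [569.112169   -38.05303826  63.59526755]
-4.936968587122524 -1.230271491359522
```

```bash
python3 -m inch '[[[0.001,0,-0.001,0,0,0,1],[0.002,0,-0.0015,0,0,0,1],[0.003,0,-0.0015,0,0,0,1],[0.004,-0.0005,-0.0015,0,0,0,1],[0.006,-0.0005,-0.0015,0,0,0,1],[0.008,-0.001,-0.0015,0,0,0,1],[0.01,-0.001,-0.0015,0,0,0,1],[0.01,-0.001,-0.0015,0,0,0,1],[0.01,-0.001,-0.0015,0,0,0,1],[0.01,-0.001,-0.0015,0,0,0,1]]]'; python3 -c "
from h import *
o=bot.get_obs(); print(o['contact_force'],o['moment'],o['tool_pos'],o['tcp_rot'])
f=o['contact_force'];print(f[:2]@[.589,.808],f[:2]@[.808,-.589],(o['tool_pos'][:2]-[536.4,-15.5])@[.589,.808])"
```

```text
time: 26.1
tool_pos: [569.6, -37.0, 63.6]
tcp_rot: [3.141, 0.003, 0.942]
contact_force: [-4.6, -5.9, 7.7]
grip_width: 19.5
[-4.62563817 -5.85409292  7.72222555] [-1.45050414  1.12365487 -0.03019602] [569.63202019 -36.96773889  63.64002475] [3.14146189 0.00327466 0.9418706 ]
-7.454607962888296 -0.2894549158804034 2.227726866305794
```

```bash
python3 -c "
from h import *
b=bot.capture('side')[:,:,::-1]; cv2.imwrite('pics/s12c.png',cv2.resize(b[150:250,200:290],None,fx=6,fy=6,interpolation=cv2.INTER_CUBIC))
b=bot.capture('wrist')[:,:,::-1]; cv2.imwrite('pics/w12c.png',b)
"
```

```text
(no output)
```

View pics/s12c.png

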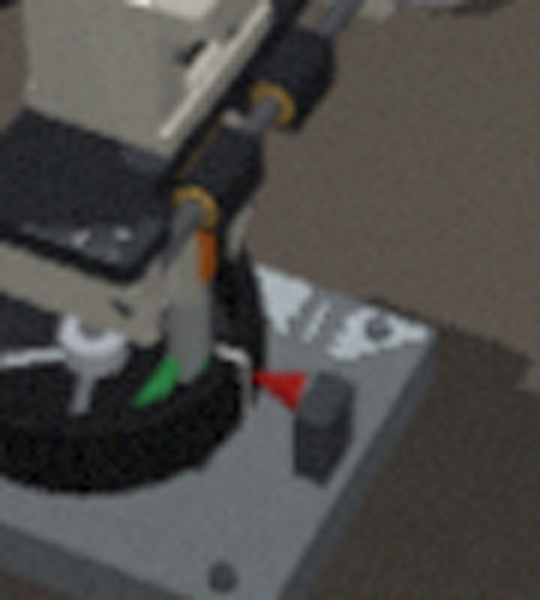

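View pics/w12c.png

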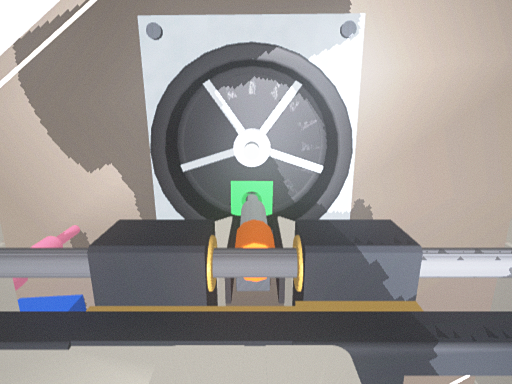

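```bash
python3 -m inch '[[[0,0,-0.001,0,0,0,1],[0,0,-0.0015,0,0,0,1],[0,0,-0.002,0,0,0,1],[0,0,-0.0025,0,0,0,1],[0.001,0,-0.0025,0,0,0,1],[0.002,0,-0.0025,0,0,0,1],[0.003,0,-0.0025,0,0,0,1],[0.004,0,-0.0025,0,0,0,1],[0.004,0,-0.0025,0,0,0,1],[0.004,0,-0.0025,0,0,0,1]]]'; python3 -c "
from h import *
o=bot.get_obs(); print(o['contact_force'],o['moment'],o['tool_pos'],o['tcp_rot'])
f=o['contact_force'];print(f[:2]@[.589,.808],f[:2]@[.808,-.589],(o['tool_pos'][:2]-[536.4,-15.5])@[.589,.808])
b=bot.capture('wrist')[:,:,::-1]; cv2.imwrite('pics/w13.png',b)"
```

```text
time: 27.45
tool_pos: [569.9, -36.2, 63.7]
tcp_rot: [-3.141, 0.003, 0.942]
contact_force: [-3.7, -5.8, 4.7]
grip_width: 19.4
[-3.6923148  -5.81505855  4.72363947] [-1.47987652  1.01995614 -0.02507157] [569.92642127 -36.18929178  63.70126543] [-3.14109369  0.00338892  0.94183039]
-6.8733407262917625 0.44167913254305047 3.030114368578463
```

View pics/w13.png

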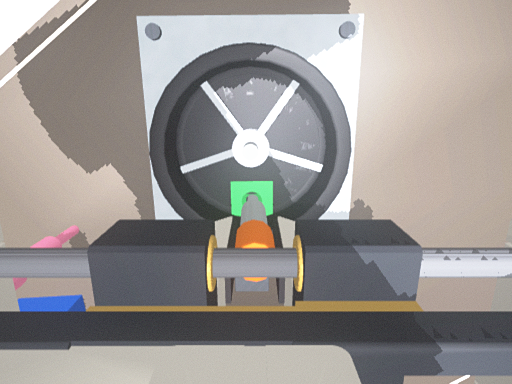

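```bash
python3 -m inch '[[[0.001,0,0,0,0,0,1],[0.002,0,0,0,0,0,1],[0.003,0,0,0,0,0,1],[0.004,-0.0005,0,0,0,0,1],[0.005,-0.0005,0,0,0,0,1],[0.006,-0.001,0,0,0,0,1],[0.007,-0.001,0,0,0,0,1],[0.008,-0.001,0,0,0,0,1],[0.009,-0.001,0,0,0,0,1],[0.01,-0.001,0,0,0,0,1]]]'
cat > f.py <<'E'
from h import *
import sys
o=bot.get_obs(); f=o['contact_force'];p=o['tool_pos']
t=np.array([.589,.808]);r=np.array([.808,-.589]); d=p[:2]-[536.4,-15.5]
print('z %.2f tang %.2f rad %.2f | Ft %.1f Fr %.1f Fz %.1f |F| %.1f'%(p[2],d@t,d@r,f[:2]@t,f[:2]@r,f[2],np.linalg.norm(f)),o['moment'].round(2),o['tcp_rot'].round(4))
if len(sys.argv)>1:
    b=bot.capture('wrist')[:,:,::-1]; cv2.imwrite('pics/%s.png'%sys.argv[1],cv2.resize(b[120:220,190:320],None,fx=6,fy=6,interpolation=cv2.INTER_CUBIC))
E
python3 f.py w14
```

```text
time: 28.75
tool_pos: [571.0, -34.4, 63.7]
tcp_rot: [-3.141, 0.003, 0.942]
contact_force: [-4.2, -4.5, 5.3]
grip_width: 19.4
z 63.73 tang 5.09 rad 39.08 | Ft -6.1 Fr -0.8 Fz 5.3 |F| 8.1 [-1.44  0.98  0.02] [-3.1411  0.0033  0.9418]
```

View pics/w14.png

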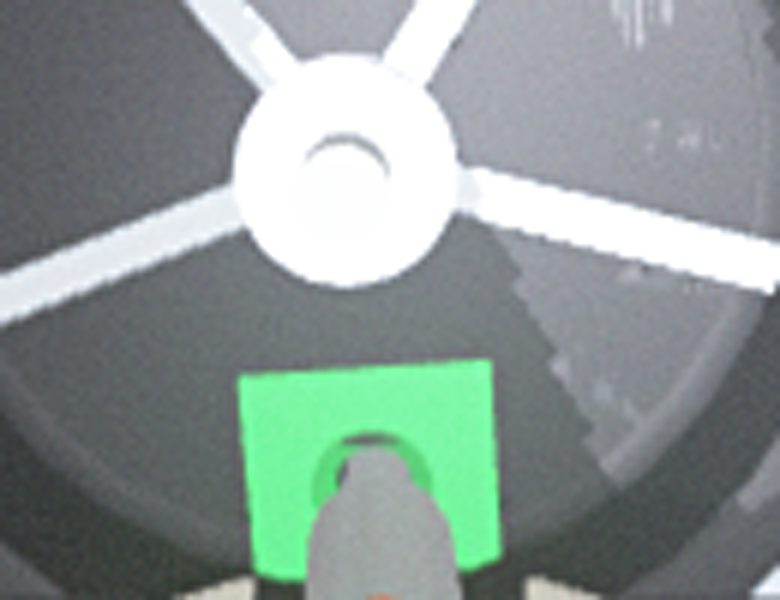

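```bash
python3 -m inch '[[[0.001,0,0,0,0,0,1],[0.002,0,0,0,0,0,1],[0.003,-0.0005,0,0,0,0,1],[0.004,-0.0005,0,0,0,0,1],[0.005,-0.001,0,0,0,0,1],[0.006,-0.001,0,0,0,0,1],[0.006,-0.001,0,0,0,0,1],[0.007,-0.001,0,0,0,0,1],[0.008,-0.001,0,0,0,0,1],[0.008,-0.001,0,0,0,0,1]]]'; python3 f.py w15
```

```text
time: 30.05
tool_pos: [571.8, -32.9, 63.7]
tcp_rot: [-3.141, 0.003, 0.942]
contact_force: [-3.8, -5.2, 3.7]
grip_width: 19.3
z 63.75 tang 6.80 rad 38.91 | Ft -6.4 Fr -0.0 Fz 3.7 |F| 7.4 [-1.44  0.93 -0.03] [-3.1413e+00  3.1000e-03  9.4180e-01]
```

View pics/w15.png

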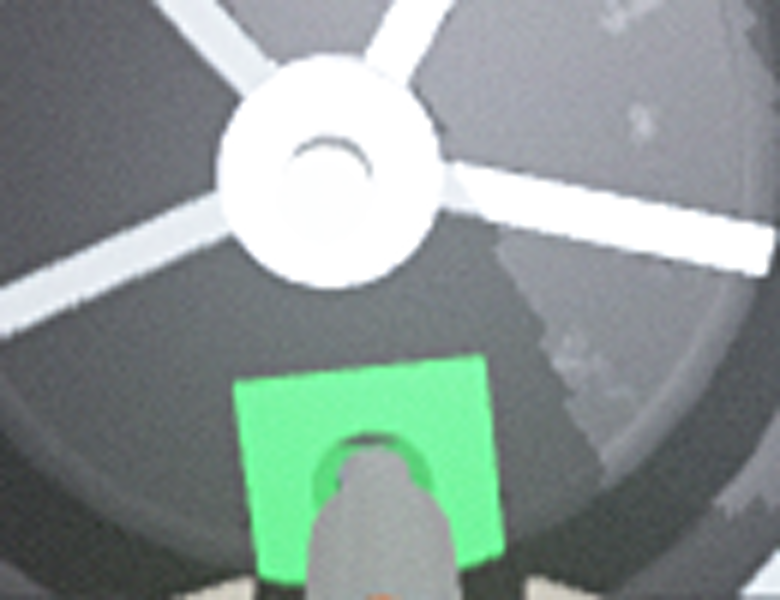

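```bash
python3 -m inch '[[[0.001,0,0.0005,0,0,0,1],[0.002,0,0.001,0,0,0,1],[0.003,-0.0005,0.001,0,0,0,1],[0.004,-0.0005,0.001,0,0,0,1],[0.005,-0.001,0.001,0,0,0,1],[0.006,-0.001,0.001,0,0,0,1],[0.006,-0.001,0.001,0,0,0,1],[0.007,-0.001,0.001,0,0,0,1],[0.008,-0.001,0.001,0,0,0,1],[0.008,-0.001,0.001,0,0,0,1]]]'; python3 f.py w16
```

```text
time: 31.35
tool_pos: [572.6, -31.7, 63.7]
tcp_rot: [-3.141, 0.003, 0.942]
contact_force: [-4.2, -5.8, 5.9]
grip_width: 19.3
z 63.70 tang 8.19 rad 38.80 | Ft -7.2 Fr -0.0 Fz 5.9 |F| 9.3 [-1.54  1.06  0.02] [-3.1414  0.0034  0.9418]
```

View pics/w16.png

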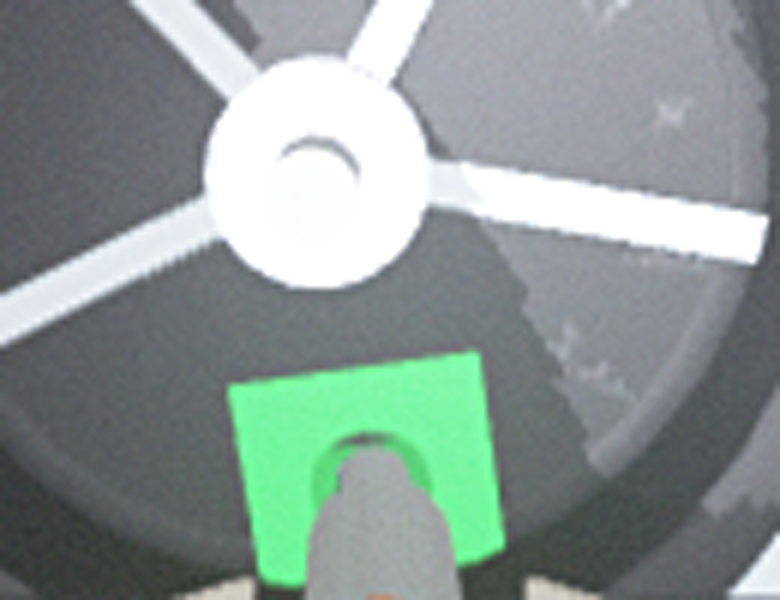

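```bash
python3 -m inch '[[[0.001,0,-0.0005,0,0,0,1],[0.002,0,-0.0005,0,0,0,1],[0.003,-0.0005,-0.0005,0,0,0,1],[0.004,-0.0005,-0.0005,0,0,0,1],[0.005,-0.001,-0.0005,0,0,0,1],[0.006,-0.001,-0.0005,0,0,0,1],[0.007,-0.001,-0.0005,0,0,0,1],[0.008,-0.001,-0.0005,0,0,0,1],[0.009,-0.001,-0.0005,0,0,0,1],[0.009,-0.001,-0.0005,0,0,0,1]]]'; python3 f.py w17
```

```text
time: 32.65
tool_pos: [573.5, -30.1, 63.7]
tcp_rot: [-3.141, 0.003, 0.942]
contact_force: [-4.1, -7.0, 5.7]
grip_width: 19.4
z 63.74 tang 10.07 rad 38.55 | Ft -8.0 Fr 0.8 Fz 5.7 |F| 9.9 [-1.46  1.04 -0.01] [-3.1413  0.0033  0.9419]
```

View pics/w17.png

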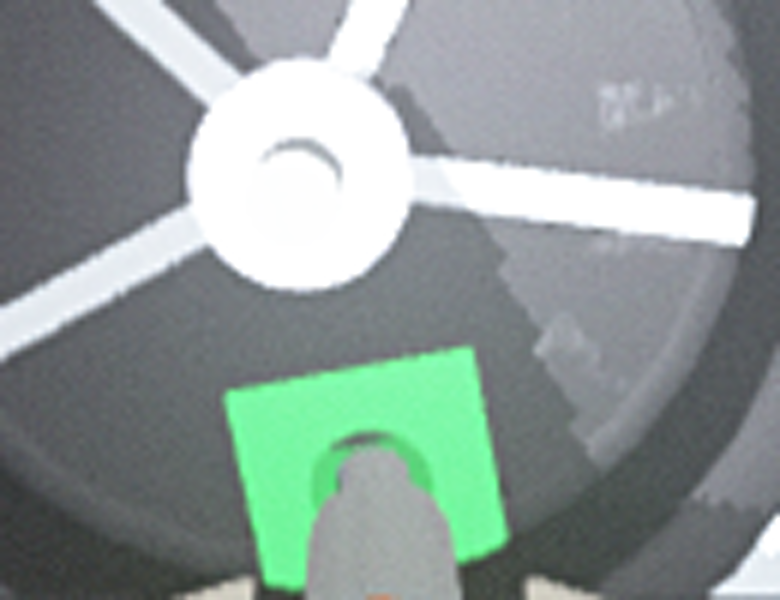

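```bash
python3 -m inch '[[[-0.002,0,-0.005,0,0,0,1],[-0.01,0.001,-0.006,0,0,0,1],[-0.02,0.002,-0.006,0,0,0,1],[-0.03,0.003,-0.006,0,0,0,1],[-0.04,0.004,-0.006,0,0,0,1],[-0.05,0.005,-0.006,0,0,0,1],[-0.06,0.005,-0.006,0,0,0,1],[-0.069,0.005,-0.006,0,0,0,1],[-0.075,0.005,-0.006,0,0,0,1],[-0.075,0.005,-0.006,0,0,0,1]]]'; python3 f.py w18
```

```text
time: 33.95
tool_pos: [566.4, -41.3, 65.0]
tcp_rot: [3.142, 0.0, 0.941]
contact_force: [1.2, 2.5, -0.6]
grip_width: 19.1
z 65.01 tang -3.19 rad 39.46 | Ft 2.7 Fr -0.5 Fz -0.6 |F| 2.8 [ 0.44 -0.27  0.03] [3.1415e+00 1.0000e-04 9.4130e-01]
```

View pics/w18.png

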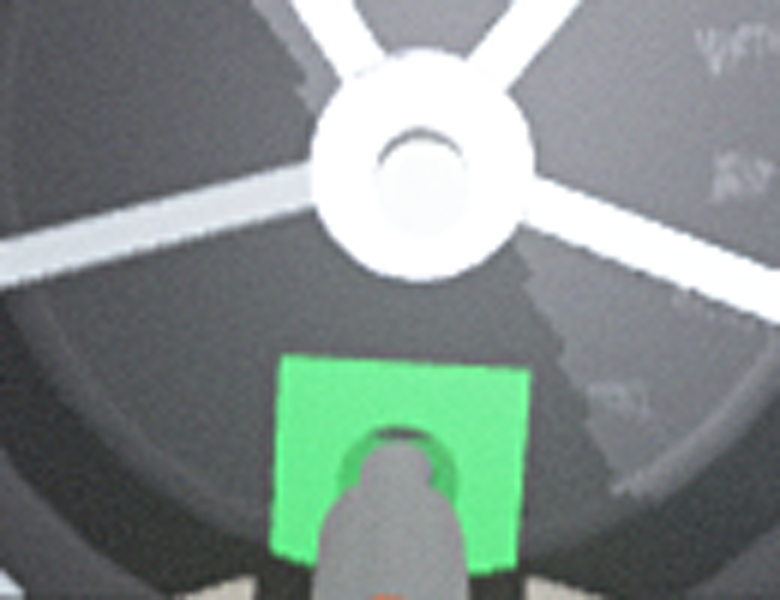

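```bash
python3 -m inch '[[[0,0,0.003,0,0,0,1],[0,0,0.006,0,0,0,1],[0,0,0.008,0,0,0,1],[0,0,0.008,0,0,0,1],[-0.002,0,0.008,0,0,0,1],[-0.004,0,0.008,0,0,0,1],[-0.006,0,0.008,0,0,0,1],[-0.008,0,0.008,0,0,0,1],[-0.009,0,0.008,0,0,0,1],[-0.01,0,0.008,0,0,0,1]]]'; python3 f.py w19
```

```text
time: 35.25
tool_pos: [565.1, -42.8, 63.2]
tcp_rot: [-3.141, 0.0, 0.941]
contact_force: [2.1, 2.0, 1.1]
grip_width: 19.7
z 63.15 tang -5.13 rad 39.30 | Ft 2.9 Fr 0.5 Fz 1.1 |F| 3.1 [ 0.43 -0.42  0.02] [-3.1412e+00  2.0000e-04  9.4140e-01]
```

View pics/w19.png

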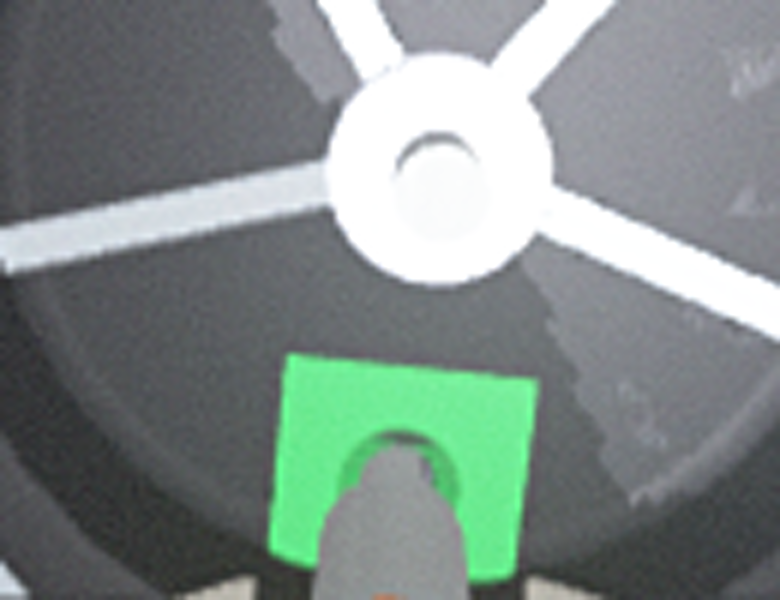

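```bash
python3 -m inch '[[[0,0,0.001,0,0,0,1],[0,0,0.002,0,0,0,1],[0,0,0.003,0,0,0,1],[0,0,0.004,0,0,0,1],[0,0,0.005,0,0,0,1],[0,0,0.006,0,0,0,1],[0,0,0.007,0,0,0,1],[0,0,0.0075,0,0,0,1],[0,0,0.0075,0,0,0,1],[0,0,0.0075,0,0,0,1]]]'; python3 f.py
```

```text
time: 36.55
tool_pos: [565.3, -42.7, 61.8]
tcp_rot: [-3.141, -0.0, 0.941]
contact_force: [1.7, 1.0, 0.2]
grip_width: 19.3
z 61.78 tang -5.01 rad 39.37 | Ft 1.9 Fr 0.8 Fz 0.2 |F| 2.0 [ 0.27 -0.28 -0.01] [-3.1415 -0.      0.9414]
```

```bash
python3 -m inch '[[[0.001,0,0.001,0,0,0,1],[0.001,0,0.002,0,0,0,1],[0.002,0.0005,0.004,0,0,0,1],[0.002,0.0005,0.005,0,0,0,1],[0.002,0.0005,0.007,0,0,0,1],[0.002,0.0005,0.008,0,0,0,1],[0.002,0.0005,0.01,0,0,0,1],[0.002,0.0005,0.012,0,0,0,1],[0.002,0.0005,0.013,0,0,0,1],[0.002,0.0005,0.013,0,0,0,1]]]'; python3 f.py
```

```text
time: 37.8
tool_pos: [565.5, -42.5, 59.2]
tcp_rot: [-3.141, 0.0, 0.941]
contact_force: [-0.2, 0.0, -0.5]
grip_width: 19.0
z 59.16 tang -4.66 rad 39.46 | Ft -0.1 Fr -0.2 Fz -0.5 |F| 0.6 [-0.03 -0.02 -0.03] [-3.1414  0.      0.9414]
```

Free and force-less at 4.7 mm below the steel's surface; going on down in checked steps.

```bash
python3 -m inch '[[[0,0,0.004,0,0,0,1],[0,0,0.008,0,0,0,1],[0,0,0.012,0,0,0,1],[0,0,0.016,0,0,0,1],[0,0,0.02,0,0,0,1],[0,0,0.025,0,0,0,1],[0,0,0.03,0,0,0,1],[0,0,0.035,0,0,0,1],[0,0,0.035,0,0,0,1],[0,0,0.035,0,0,0,1]]]'; python3 f.py
```

```text
time: 39.05
tool_pos: [565.7, -42.5, 52.3]
tcp_rot: [3.142, -0.0, 0.941]
contact_force: [-0.5, 0.6, -1.2]
grip_width: 19.2
z 52.25 tang -4.58 rad 39.54 | Ft 0.2 Fr -0.8 Fz -1.2 |F| 1.4 [-0.03  0.04  0.05] [ 3.1415e+00 -1.0000e-04  9.4140e-01]
```

```bash
python3 -m inch '[[[0,0,0.006,0,0,0,1],[0,0,0.012,0,0,0,1],[0,0,0.018,0,0,0,1],[0,0,0.024,0,0,0,1],[0,0,0.03,0,0,0,1],[0,0,0.036,0,0,0,1],[0,0,0.041,0,0,0,1],[0,0,0.045,0,0,0,1],[0,0,0.045,0,0,0,1],[0,0,0.045,0,0,0,1]]]'; python3 f.py; python3 -m inch '[[[0,0,0.001,0,0,0,1],[0,0,0.002,0,0,0,1],[0,0,0.003,0,0,0,1],[0,0,0.004,0,0,0,1],[0,0,0.005,0,0,0,1],[0,0,0.006,0,0,0,1],[0,0,0.007,0,0,0,1],[0,0,0.008,0,0,0,1],[0,0,0.008,0,0,0,1],[0,0,0.008,0,0,0,1]]]'; python3 f.py
```

```text
time: 40.3
tool_pos: [565.7, -42.5, 43.2]
tcp_rot: [3.142, -0.0, 0.941]
contact_force: [-0.3, -0.3, -1.5]
grip_width: 19.2
z 43.24 tang -4.58 rad 39.54 | Ft -0.4 Fr -0.0 Fz -1.5 |F| 1.5 [-0.08  0.01 -0.  ] [ 3.1416e+00 -1.0000e-04  9.4140e-01]
time: 41.55
tool_pos: [565.7, -42.5, 41.8]
tcp_rot: [3.141, -0.0, 0.941]
contact_force: [-0.6, 0.5, 3.0]
grip_width: 19.3
z 41.83 tang -4.56 rad 39.57 | Ft 0.0 Fr -0.8 Fz 3.0 |F| 3.1 [-0.02  0.19 -0.02] [ 3.1414e+00 -2.0000e-04  9.4150e-01]
```

```bash
python3 -m inch '[[[0,0,0,0,0,0,0.4],[0,0,0,0,0,0,0],[0,0,0,0,0,0,-0.1],[0,0,0,0,0,0,-0.1],[0,0,0,0,0,0,-0.1],[0,0,-0.03,0,0,0,-0.1],[0,0,-0.1,0,0,0,-0.1],[0,0,-0.2,0,0,0,-0.1],[0,0,-0.32,0,0,0,-0.1],[0,0,-0.42,0,0,0,-0.1]]]'; python3 -m inch '[[[0,0.05,-0.1,0,0,0,-0.1],[0.05,0.15,-0.2,0,0,0,-0.1],[0.1,0.3,-0.3,0,0,0,-0.1],[0.15,0.45,-0.35,0,0,0,-0.1],[0.2,0.6,-0.35,0,0,0,-0.1],[0.2,0.7,-0.35,0,0,0,-0.1],[0.2,0.7,-0.35,0,0,0,-0.1],[0.2,0.7,-0.35,0,0,0,-0.1],[0.2,0.7,-0.35,0,0,0,-0.1],[0.2,0.7,-0.35,0,0,0,-0.1]]]'
python3 - <<'E'
from h import *
import pickle
o=bot.get_obs(); pickle.dump(o,open('o20.pkl','wb')); cv2.imwrite('pics/w20.png',bot.capture('wrist')[:,:,::-1])
a=bot.capture('top')[:,:,::-1]; b=bot.capture('side')[:,:,::-1]; cv2.imwrite('pics/t20.png',a); cv2.imwrite('pics/s20.png',b)
cv2.imwrite('pics/t20c.png',cv2.resize(a[180:305,180:300],None,fx=4.8,fy=4.8,interpolation=cv2.INTER_CUBIC))
cv2.imwrite('pics/s20c.png',cv2.resize(b[150:265,150:290],None,fx=5,fy=5,interpolation=cv2.INTER_CUBIC))
E
```

```text
time: 42.8
tool_pos: [566.1, -42.6, 127.8]
tcp_rot: [3.14, -0.001, 0.941]
contact_force: [-0.9, -0.4, 1.2]
grip_width: 50.7
time: 44.05
tool_pos: [702.0, -92.2, 196.2]
tcp_rot: [3.141, -0.0, 0.942]
contact_force: [-0.0, 0.2, 0.9]
grip_width: 50.3
```

View pics/w20.png

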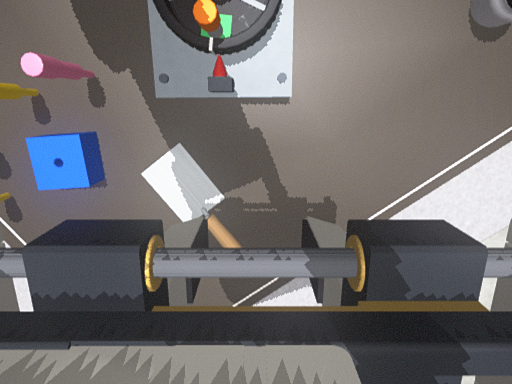

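View pics/t20c.png

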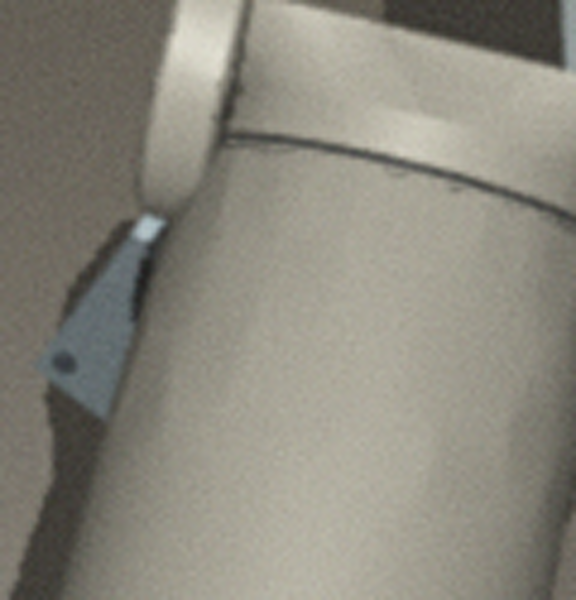

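View pics/s20c.png

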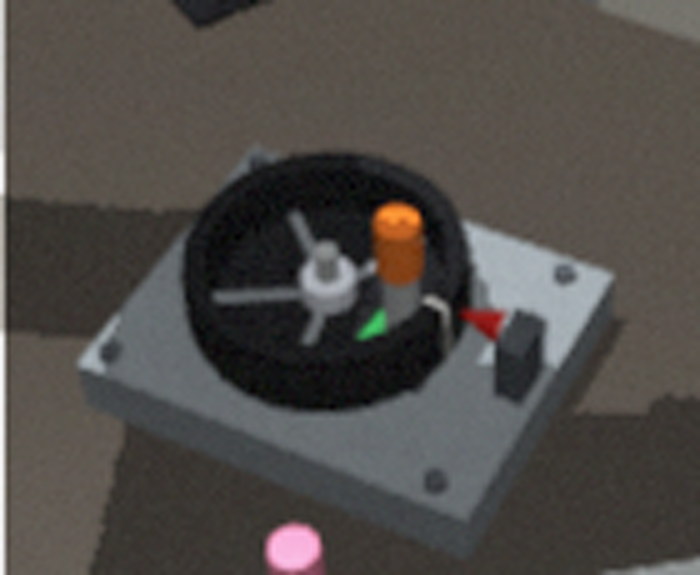

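Run:
```python
from h import *
import pickle
o=pickle.load(open('o20.pkl','rb'))
s=ray('side',cr((398,217),5,(150,150)))
w=cv2.imread('pics/w20.png'); c=cv2.resize(w[0:60,170:250],None,fx=9,fy=9,interpolation=cv2.INTER_CUBIC); cv2.imwrite('pics/w20c.png',c)
print(atz(s,112),atz(s,134),tri([s,ray('wrist',(205.5,15.5),o)]))
```

```text
[566.04657306 -40.2035795  112.        ] [564.13350198 -60.96938604 134.        ] (array([567.66032685, -42.71916899, 113.41024754]), array([2., 2.]))
```

View pics/w20c.png

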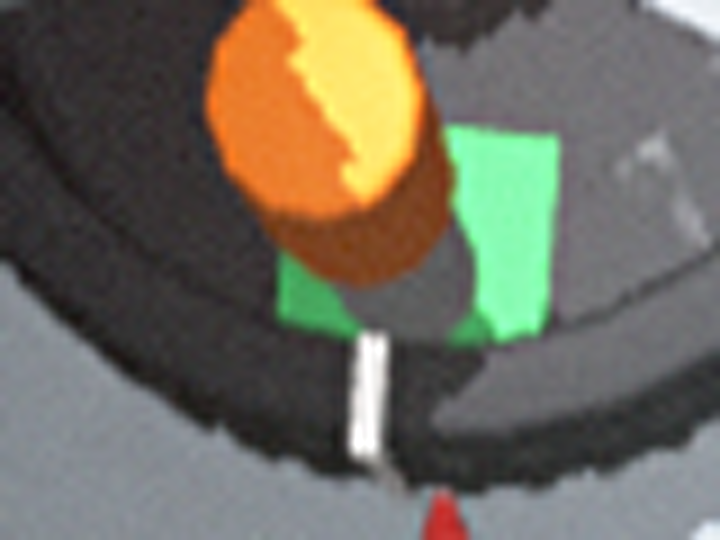

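```bash
python3 -c "
from plant import bot
print(bot.close_job(), bot.get_obs()['time'])"
```

```text
the job is handed in; nothing more can be done
the job is handed in; nothing more can be done
```

The job is done and handed in at about 44 s of the 72 s allowed. The orange-headed pin is fully home in the pulley and the housing, and the gripper has let go and moved clear.

**What I did:** I turned the pulley by its rim, about 1.03 rad clockwise, until the line faced the pointer; in the top view the two angles agreed within about 0.01 rad. I then took the orange pin from the holder and put it through the green pad. Swinging anticlockwise to about 0.17 rad found nothing. Swinging back, the pin dropped in about 0.1 rad clockwise of the pointer.

**Last checks:**
- **Seating:** the shoulder met the pad with 3 N at tool height 41.8 mm, where I expected 41.9 mm. After release the knob's top measured about 113 mm against 112 mm expected, though the two camera rays missed each other by 2 mm each.
- **Forces:** the readings at the end of each move stayed at 10 N or less between pin and drive. I could not see peaks during a move.
- **Other things:** I did not knowingly touch any, and those still in the last views looked unmoved. I made no separate check of the bracket, the jar or all the look-alike pins. The arm hid the pulley in the last top view, so that check used the side and wrist views.

**What disagreed:**
- **Finger length:** the fingers end about 39 mm short of where the text puts the tool point. My first pinch on the rim therefore closed on nothing, without any force. I measured the offset in the wrist camera, roughly confirmed it in the side camera, and worked with it from then on.
- **First swing:** the first anticlockwise push stuck at about 8 N of press until I eased it off.

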